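Brush out a shock can and press its bush home in the bench lever press

TASK

Take the bottle brush from its pot and scrub the inside of the aluminium can that stands in the lever press: down to the bottom and back up to the mouth, so that the brush reaches the bottom at least three times, then stand the brush back in its pot and let go. Next flip the press's safety catch fully off by pushing its thumb paddle all the way down, pull the lever over and down by its ball knob until the flange of the brass bush sits square on the can's rim, and finish while still holding it down by the knob, pressing firmly: do not let go. Leave everything else on the bench where it is.

Things in the scene. Friction and masses are not known exactly. Their poses are not given: they have to be found in the camera images.
- press: small grey bench lever press, fixed: base plate 245 x 120 x 14 mm, upright fork with the lever's pivot pin. Origin on the bench below the pivot, z up, -x its front, to which the lever is pulled. In its frame (mm): pivot axis along y through (0, 0, 125); nest at x -120; fork and parked lever within x -35 to 40, up to 340 high; the parked lever's pusher juts to x -45, 215 to 275 high.
- nest (a point): centre of the round nest on the press's base plate, on the plate's top (14 mm above the bench); its ring is 12 mm high and locates the foot of the can with about 1.5 mm play.
- can: open-topped aluminium can (shock body), upright in the nest: outer diameter 50 mm, bore 42 mm, 64 mm high, inner floor 6 mm above its foot. Loose, 0.1 to 0.2 kg. Origin at the centre of its underside, z up along its axis; its rim is 78 mm above the bench.
- brush: bottle brush standing upright in its pot, handle up: 200 mm long overall, white bristles (39 mm across, soft outside; a stiff core 26 mm across) over the lowest 66 mm, thin wire stem to 106 mm, black round handle 18 mm in diameter from 106 to 200 mm. Loose, about 0.07 kg. Origin at the centre of the bristle end, z along the brush towards the handle.
- brush_tip (a point): centre of the brush's bristle end (its lower end), the same point as the brush's origin.
- brush_grip (a point): a good place to grip the brush: on the axis of the handle, 178 mm from the bristle end, 22 mm below the handle's top.
- brush_pot: round steel pot that holds the brush, fixed: outer diameter 49 mm (foot 72 mm), bore 42 mm, 70 mm high, inner floor 8 mm above the bench. Origin at the centre of its underside. A second pot just like it holds tyre levers; the two may stand in either place.
- catch (a joint): safety catch, rad: 0 = on (blocks a pin on the lever; starts at up to 0.08), 0.90 = fully off, end stop; it clears the pin beyond about 0.4, counts as off beyond 0.6. It turns about an axis along the press's y through x -64, z 174 mm of the press frame; pushing the paddle down increases it. Friction holds it where left; about 2 N at the paddle moves it.
- paddle (a point): middle of the upper face of the catch's thumb paddle, a dark steel plate 26 mm wide (along the press's y), 34 mm long, 40 mm from the catch's axis towards the front, 61 mm left (+y) of the lever's plane. Catch on: slopes up to the front by 25 deg, 193 mm above the bench; fully off: slopes down by 26 deg, about 158 mm high. Free space below it.
- lever (a joint): the lever, rad: 0 = parked up, 7 deg back beyond upright; grows as it is pulled forward (press's -x) and down; 1.69 = level, the bush's flange on the can's rim. A spring drives it back up: about 3 N at the knob when parked, 6 N when level; every newton beyond that presses on the can with 1.7 N, and 12 to 20 N down at the knob is firm. With the catch on it gives less than 0.1.
- knob: black ball knob, 30 mm in diameter, at the end of the lever (a steel bar that ends in an 11 mm rod); origin at the ball's centre, 200 mm from the pivot axis in the press's plane y = 0: (24, 0, 324) mm in the press frame with the lever parked, (-200, 0, 125) with it level. Its own -x points away from the pivot along the lever.
- pusher: swivelling steel foot under the lever, 120 mm from the pivot, with the brass bush on it: flange 50 mm in diameter, spigot 10 mm long, 29 to 39 mm across. Origin at its swivel pin; the flange's pressing face is 17 mm from it. With the lever level it stands exactly over the nest.
- mug: white mug, 80 mm across, 95 mm high, loose bystander; origin at the centre of its underside.
- shaker: clear drinking shaker with black lid, 88 mm across, about 200 mm high, loose bystander; origin at the centre of its underside.
- oil: small white oil bottle, 40 mm across, 105 mm high, loose bystander; origin at the centre of its underside.
- pedal: bicycle pedal lying flat, 95 x 62 x 21 mm with its axle along its y (out to 71 mm), loose bystander; origin at the centre of its underside.
- screwdriver: screwdriver lying on the bench, 190 mm long, loose bystander.
- wrench: open-ended wrench lying on the bench, 170 mm long, loose bystander.
- dish: shallow round steel dish of spare bushes, 90 mm across, 20 mm high, loose bystander; origin at the centre of its underside.
Not all that is in view belongs to the job. What is shaped like the brush but orange or purple is not meant. What is shaped like the can but purple is not meant.

How it is judged:
By the outcome, as a careful person would: the job done as asked, in the order asked, and still so for the second after the job is handed in, while the arm keeps its last pose, push and grip.
It also fails if it takes over 69 s, if anything falls off the work surface, if the arm or the gripper's body presses on something with over 40 N, if the wrist force passes 120 N, or if a joint passes its speed limit or range.

ROBOT

A 6-joint arm with a two-finger parallel gripper is mounted at the origin on the work surface. World frame = base frame: x ahead of the robot, y to its left, z up, the work surface at z = 0. Lengths are in m, angles in rad, forces in N, time in s.
With the tool pointing down it reaches from about 0.325 to 0.775 m from the base axis. Payload 9.3 kg.
Tool frame: the origin (TCP) lies between the finger pads; the fingertips stand 22 mm ahead of it and the grasp point (between the pads) lies 3 mm ahead of it; z points along the fingers, y is the direction in which the jaws open and shut (so a half turn about z gives the same grasp; the last joint's range is limited). The gripper opens to 85 mm and grips with 20 to 120 N. Pads are 22 mm wide; open, the fingers measure 114 mm over their backs; the gripper's body (76 mm by 85 mm) begins 54 mm behind the grasp point. The pads swing forward as they close: fully open they stand 13 mm farther back than shut.
Start: joints at [1.14, 0.259, 0.021, 1.334, 0, 1.418], TCP at [0.151, 0.529, 0.223] pointing down, gripper open.
Joint ranges: [-3.04, 3.04], [-0.91, 1.82], [-1.04, 1.36], [-1.92, 1.95], [-1.52, 1.45], [-3.14, 3.14]. Speed limits (rad/s): [2.22, 2.22, 2.79, 3.14, 3.14, 3.14].

INTERFACE

Orientations are given as a unit quaternion [x, y, z, w].
In Python, from plant import robot gives the robot as it stands.
- The arm moves only by the tool jog_arm, never from a script. Its arguments are lists of equal length, an entry for each row: "slide": the shift along the tool's x, y, z in mm, a list of three; "angular": the turn, a rotation vector about the tool's x, y, z in degrees, a list of three; "grip": the closure in counts, from 0 (fully open) to 255 (shut). A call has exactly 10 rows; each row is the pose to reach, as a shift and turn from the pose commanded when the call began, along the tool's axes at that moment; what a row does not reach only later rows make up. A row lasts 1/12 s, in which the tool goes at most 41.7 mm and 7.16 degrees, less where a joint would pass 70% of its speed; a pose out of reach is approached as far as the arm can. A call with a gripper value outside its range is refused whole. The fingers move at their own pace and stop on an object; "newtons" is the grip in N (left out, the last holds). Time passes only in rows, so rows that repeat a pose let the fingers close, or fill a call up. It gives the time, the measured TCP pose, the force and the opening at its end, in the units of the state.
- robot.get_state(): the state, without advancing time (a new reading comes with each control period).
- robot.read_camera(name): name is "scene" or "top" or "wrist"; returns a dict with "image" (384x512x3 uint8, blue, green, red), "camera_matrix" (3x3 intrinsics, pixels), "k1" (the pictures are not rectified: a ray, as slopes to the right and down, at radius r is drawn at 1 + k1 r^2 times it, then the intrinsics apply), "R" (3x3) and "t" (3): a world point X has camera coordinates R X + t. Camera axes: x right, y down, z forward; pixel columns grow to the right and rows downward; lengths in m; the calibration is good to about 2 mm. A picture is of the moment at which its call begins. There is no depth.
- robot.hand_in(): hands the job in, once; it reports no verdict.
The state is a dict: "time_s": time; "joint_positions": joint angles; "qd": joint speeds; "joint_efforts": joint torques, N m; "tcp_pos": TCP position; "ee_rot": TCP orientation; "force": force on the tool from outside, world axes, zero at the start; "moment": the same for the moment, N m; "width": finger opening in m.
Only numpy, scipy, OpenCV 4.12 (cv2) and the standard library are available. Lean on these libraries where they do the work, as an engineer would, in place of code of your own. Each camera call takes 0.05 s, during which the arm holds its last target.

## Working session

There is one attempt and no reset: what is moved stays moved. The work goes in short steps, Python scripts to look and compute and a tool call to move; the robot and the scene stay as the last step left them, time stands still between calls to the robot, and variables do not carry over. Pictures are saved under pics/ and viewed, and the job is handed in when it is done.

Besides the shell and the picture viewer there is one more tool, called after ">>>" in YAML: its name, and indented under it one key for each argument. jog_arm: Moves the arm, as the interface text tells. Its arguments: {"type":"object","properties":{"slide":{"type":"array"},"angular":{"type":"array"},"grip":{"type":"array"},"newtons":{"type":"number"}},"required":["slide","angular","grip"]}

```bash
ls; mkdir -p pics; python3 - <<'E'
from plant import robot
import cv2,pickle
s=robot.get_state();print({k:(v if not hasattr(v,'round') else v) for k,v in s.items()})
d={}
for n in("scene","top","wrist"):
    c=robot.read_camera(n);d[n]=c;cv2.imwrite(f"pics/{n}0.png",c["image"]);print(n,c["camera_matrix"],c["k1"],c["R"],c["t"])
pickle.dump(d,open("c0.pkl","wb"))
E
```

```text
pics
{'time_s': 0.0, 'joint_positions': array([1.14038282e+00, 2.59210387e-01, 2.07579970e-02, 1.33369647e+00,
       5.48366705e-06, 1.41818943e+00]), 'qd': array([-0.00105349,  0.00022087, -0.00061154, -0.00042485, -0.00021914,
       -0.0008021 ]), 'joint_efforts': array([ 9.84141516e-04, -5.55646777e+01,  3.44523454e+01,  1.37478640e-02,
       -2.24710325e-04, -2.10191109e-05]), 'tcp_pos': array([0.15072027, 0.52864472, 0.22265481]), 'ee_rot': array([ 1.38457037e-01,  9.90368210e-01, -6.46946625e-04, -1.96984253e-04]), 'force': array([-0.33486861, -0.19513211,  0.07487252]), 'moment': array([ 0.03768977, -0.0375249 ,  0.01216699]), 'width': 0.08490701880538058}
scene [[357.26432823   0.         259.84196405]
 [  0.         357.26432823 194.21941722]
 [  0.           0.           1.        ]] 0.00913904613008047 [[-0.15114504  0.98838064 -0.01608981]
 [ 0.71085254  0.09736549 -0.69656919]
 [-0.68690891 -0.11672046 -0.7173092 ]] [ 0.0615778  -0.23997489  1.68948754]
top [[490.53417661   0.         252.92521145]
 [  0.         490.53417661 187.95892543]
 [  0.           0.           1.        ]] 0.06446623027968525 [[-0.00385182 -0.99958504 -0.02854681]
 [-0.99791662  0.00568074 -0.06426622]
 [ 0.06440172  0.02823979 -0.9975244 ]] [0.04802251 0.56588833 1.4640195 ]
wrist [[298.67986327   0.         254.05382224]
 [  0.         298.67986327 184.74449426]
 [  0.           0.           1.        ]] 0.0049752874730011705 [[ 2.74147598e-01  9.61687401e-01  6.61579497e-04]
 [ 9.13297710e-01 -2.60568529e-01  3.13035678e-01]
 [ 3.01214854e-01 -8.52137601e-02 -9.49741137e-01]] [-0.55197095 -0.03964319  0.37873335]
```

View pics/scene0.png

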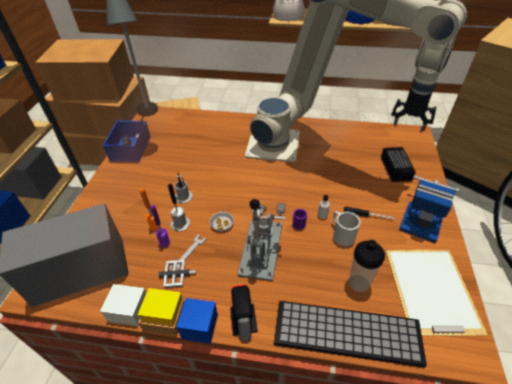

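View pics/top0.png

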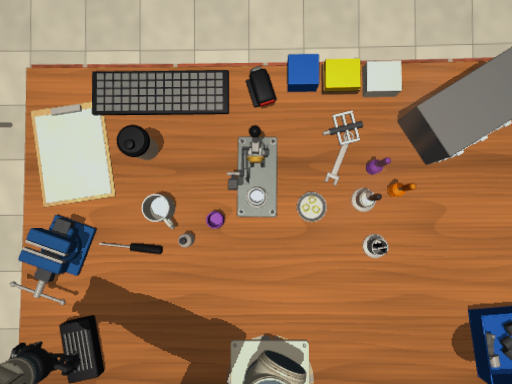

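View pics/wrist0.png

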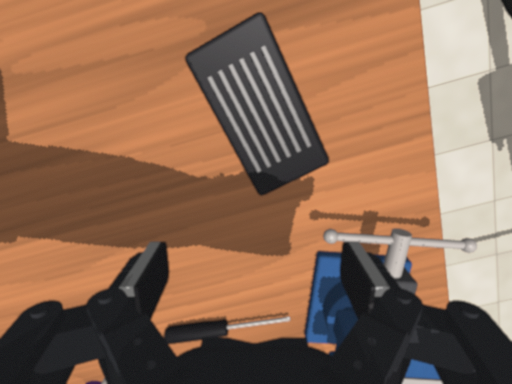

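```bash
python3 - <<'E'
import cv2,pickle,numpy as np
d=pickle.load(open("c0.pkl","rb"))
t=d["top"]["image"];s=d["scene"]["image"]
a=cv2.resize(t[110:270,215:425],(788,600),interpolation=cv2.INTER_CUBIC);cv2.imwrite("pics/t1.png",a)
a=cv2.resize(s[165:285,130:310],None,fx=4.4,fy=4.4,interpolation=cv2.INTER_CUBIC);cv2.imwrite("pics/s1.png",a)
E
```

```text
(no output)
```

View pics/t1.png

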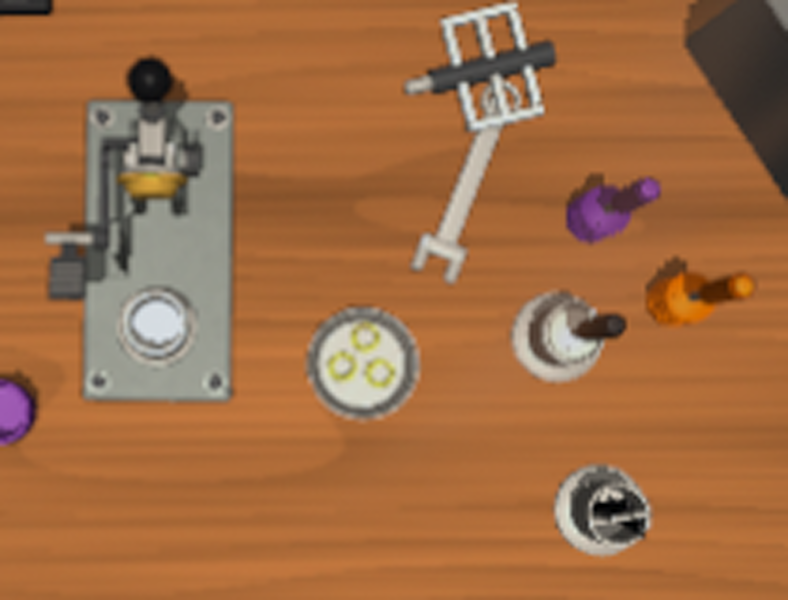

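View pics/s1.png

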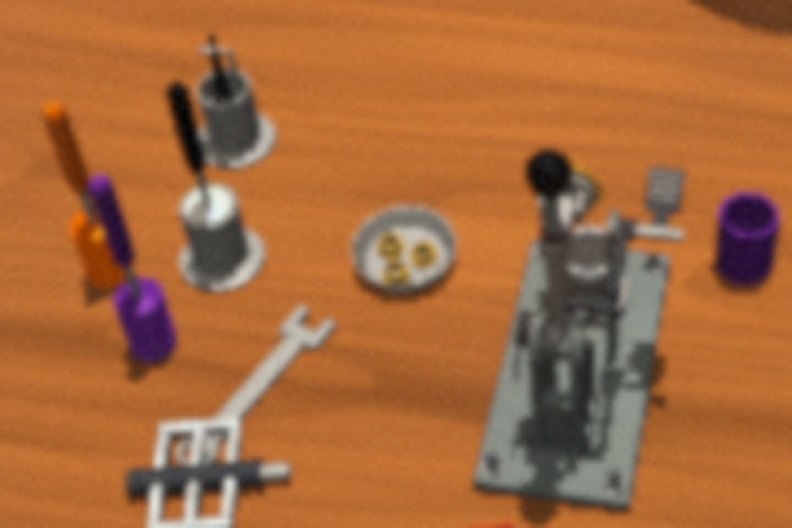

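```bash
cat > h.py <<'E'
import cv2,pickle,numpy as np
def und(c,p):
    K=c["camera_matrix"];q=np.array([(p[0]-K[0,2])/K[0,0],(p[1]-K[1,2])/K[1,1]])
    u=q.copy()
    for _ in range(20): u=q/(1+c["k1"]*(u@u))
    return u
def ray(c,p):
    R=np.array(c["R"]);t=np.array(c["t"]);d=R.T@np.append(und(c,p),1);return -R.T@t,d/np.linalg.norm(d)
def plane(c,p,z):
    o,d=ray(c,p);return o+d*(z-o[2])/d[2]
def tri(c1,p1,c2,p2):
    o1,d1=ray(c1,p1);o2,d2=ray(c2,p2)
    s=np.linalg.lstsq(np.c_[d1,-d2],o2-o1,rcond=None)[0];a=o1+d1*s[0];b=o2+d2*s[1];return (a+b)/2,np.linalg.norm(a-b)
def proj(c,X):
    x=np.array(c["R"])@X+np.array(c["t"]);q=x[:2]/x[2];q=q*(1+c["k1"]*(q@q));K=c["camera_matrix"]
    return np.array([K[0,0]*q[0]+K[0,2],K[1,1]*q[1]+K[1,2]])
E
python3 - <<'E'
from h import *
d=pickle.load(open("c0.pkl","rb"));T,S=d["top"],d["scene"]
f=788/210;f2=600/160
tp=lambda u,v:(215+(u+.5)/f-.5,110+(v+.5)/f2-.5)
sp=lambda u,v:(130+(u+.5)/4.4-.5,165+(v+.5)/4.4-.5)
np.set_printoptions(precision=4,suppress=True)
print("cam",ray(T,(0,0))[0],ray(S,(0,0))[0])
print("handle top",tri(T,tp(614,326),S,sp(178,90)))
print("handle bot",tri(T,tp(574,339),S,sp(197,168)))
print("pot foot S", plane(S,sp(222,258),0.003), "T foot",plane(T,tp(556,337),0.003))
print("potrim S",plane(S,sp(211,208),0.07))
print("knob",tri(T,tp(150,79),S,sp(549,172)))
for p in((84,99),(233,101),(232,400),(83,399)):print("plate",plane(T,tp(*p),.014))
print("ring",plane(T,tp(158,327),.026),"can mouth",plane(T,tp(158,320),.078))
print("paddle",tri(T,tp(66,279),S,sp(664,188)), plane(T,tp(66,279),.193))
E
```

```text
cam [0.4706 0.0034 1.4981] [1.3404 0.1597 1.0457]
handle top (array([ 0.5297, -0.2875,  0.2006]), np.float64(0.0012491671780004094))
handle bot (array([ 0.5262, -0.2847,  0.1083]), np.float64(0.011314966099275835))
pot foot S [ 0.5344 -0.2862  0.003 ] T foot [ 0.5303 -0.2863  0.003 ]
potrim S [ 0.5356 -0.283   0.07  ]
knob (array([0.6853, 0.0323, 0.3219]), np.float64(0.0004007201661106205))
plate [0.7256 0.0934 0.014 ]
plate [ 0.7229 -0.0277  0.014 ]
plate [ 0.4804 -0.0252  0.014 ]
plate [0.4816 0.0947 0.014 ]
ring [0.5389 0.0338 0.026 ] can mouth [0.5419 0.0327 0.078 ]
paddle (array([0.5663, 0.0956, 0.1859]), np.float64(0.0011608638463482322)) [0.5657 0.0957 0.193 ]
```

```bash
cat >> h.py <<'E'
from scipy.spatial.transform import Rotation as Ro
def go(targets,q=(0,1,0,0),st=None):
    "print slide/angular from the current pose to world TCP targets"
    from plant import robot
    s=robot.get_state() if st is None else st
    R0=Ro.from_quat(s["ee_rot"]);p=np.array(s["tcp_pos"])
    print("t",round(s["time_s"],2),"tcp",np.round(p,4),"q",np.round(s["ee_rot"],4),"F",np.round(s["force"],1),"w",round(s["width"],4))
    for X in targets:
        print(np.round(R0.inv().apply(np.array(X)-p)*1000,1),np.round(np.degrees((R0.inv()*Ro.from_quat(q)).as_rotvec()),2))
E
python3 - <<'E'
from h import *
d=pickle.load(open("c0.pkl","rb"));T,S=d["top"],d["scene"]
f=788/210;f2=600/160
tp=lambda u,v:(215+(u+.5)/f-.5,110+(v+.5)/f2-.5)
print(plane(T,tp(614,326),.208), plane(T,tp(685,300),.03),plane(T,tp(741,286),.2))
go([(.40,.20,.32),(.531,-.2865,.30)])
E
```

```text
[ 0.5295854  -0.28641329  0.208     ] [ 0.55799951 -0.3819299   0.03      ] [ 0.55743955 -0.37575695  0.2       ]
t 0.15 tcp [0.1508 0.5287 0.2228] q [ 1.385e-01  9.904e-01 -5.000e-04 -1.000e-04] F [-0.3 -0.2  0.2] w 0.0853
[-329.8 -247.8  -97. ] [ -0.06  -0.02 -15.92]
[-589.2 -679.7  -76.6] [ -0.06  -0.02 -15.92]
```

>>> jog_arm:
  slide:
    - [-20,-15,-30]
    - [-50,-35,-50]
    - [-85,-62,-75]
    - [-118,-88,-97]
    - [-150,-114,-97]
    - [-182,-140,-97]
    - [-214,-166,-97]
    - [-246,-192,-97]
    - [-278,-218,-97]
    - [-310,-245,-97]
  angular:
    - [0,0,-2]
    - [0,0,-4]
    - [0,0,-6]
    - [0,0,-8]
    - [0,0,-10]
    - [0,0,-12]
    - [0,0,-14]
    - [0,0,-16]
    - [0,0,-16]
    - [0,0,-16]
  grip: [60,60,60,60,60,60,60,60,60,60]

```text
time_s: 0.98
tcp_pos: [0.3759, 0.216, 0.3203]
ee_rot: [-0.001, 1.0, 0.0, 0.0]
force: [0.1, 0.2, 0.2]
width: 0.0652
```

```bash
python3 - <<'E'
from h import *
go([(.53,-.2865,.29)])
E
```

```text
t 0.98 tcp [0.3759 0.216  0.3203] q [-1.e-03  1.e+00  1.e-04  1.e-04] F [0.1 0.2 0.2] w 0.0652
[-153.2 -502.8   30.3] [0.01 0.01 0.11]
```

>>> jog_arm:
  slide:
    - [-11,-38,0]
    - [-22,-77,0]
    - [-34,-115,0]
    - [-46,-153,0]
    - [-57,-191,0]
    - [-68,-229,0]
    - [-80,-267,0]
    - [-91,-305,0]
    - [-103,-343,0]
    - [-114,-380,0]
  angular:
    - [0,0,0]
    - [0,0,0]
    - [0,0,0]
    - [0,0,0]
    - [0,0,0]
    - [0,0,0]
    - [0,0,0]
    - [0,0,0]
    - [0,0,0]
    - [0,0,0]
  grip: [60,60,60,60,60,60,60,60,60,60]

```text
time_s: 1.82
tcp_pos: [0.4899, -0.1642, 0.3201]
ee_rot: [-0.0, 1.0, 0.0, -0.0]
force: [1.5, 0.1, 0.4]
width: 0.0652
```

>>> jog_arm:
  slide:
    - [-12,-38,0]
    - [-23,-76,0]
    - [-30,-100,10]
    - [-34,-114,20]
    - [-34,-114,30]
    - [-34,-114,40]
    - [-34,-114,50]
    - [-34,-114,60]
    - [-34,-114,60]
    - [-34,-114,60]
  angular:
    - [0,0,0]
    - [0,0,0]
    - [0,0,0]
    - [0,0,0]
    - [0,0,0]
    - [0,0,0]
    - [0,0,0]
    - [0,0,0]
    - [0,0,0]
    - [0,0,0]
  grip: [60,60,60,60,60,60,60,60,60,60]

```text
time_s: 2.65
tcp_pos: [0.5237, -0.2753, 0.2599]
ee_rot: [-0.001, 1.0, 0.0, -0.0]
force: [0.2, 0.1, -0.4]
width: 0.0655
```

```bash
python3 - <<'E'
from h import *
from plant import robot
go([(.53,-.2865,.189)])
d={}
for n in("scene","wrist"):
    c=robot.read_camera(n);d[n]=c;cv2.imwrite(f"pics/{n}1.png",c["image"])
pickle.dump(d,open("c1.pkl","wb"))
for z in (.1,.208):print(proj(d["wrist"],np.array([.53,-.2865,z])))
E
```

```text
t 2.65 tcp [ 0.5237 -0.2753  0.2599] q [-1.e-03  1.e+00  4.e-04 -5.e-04] F [ 0.2  0.1 -0.4] w 0.0655
[ -6.3 -11.3  70.9] [ 0.04 -0.05  0.12]
[241.57700484 170.54400347]
[236.01514634 210.07723057]
```

View pics/wrist1.png

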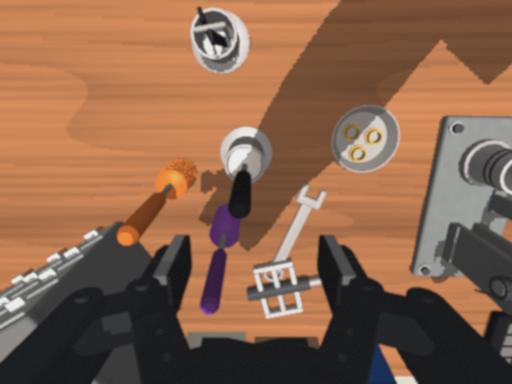

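>>> jog_arm:
  slide:
    - [-3,-5,0]
    - [-6,-10,5]
    - [-6,-10,15]
    - [-6,-10,27]
    - [-6,-10,39]
    - [-6,-10,51]
    - [-6,-10,62]
    - [-6,-10,71]
    - [-6,-10,71]
    - [-6,-10,71]
  angular:
    - [0,0,0]
    - [0,0,0]
    - [0,0,0]
    - [0,0,0]
    - [0,0,0]
    - [0,0,0]
    - [0,0,0]
    - [0,0,0]
    - [0,0,0]
    - [0,0,0]
  grip: [60,60,60,60,60,60,60,60,60,60]

```text
time_s: 3.58
tcp_pos: [0.5299, -0.2859, 0.1887]
ee_rot: [-0.001, 1.0, 0.0, -0.0]
force: [-0.9, 0.6, 0.5]
width: 0.0654
```

>>> jog_arm:
  slide:
    - [0,0,0]
    - [0,0,0]
    - [0,0,0]
    - [0,0,0]
    - [0,0,0]
    - [0,0,0]
    - [0,0,0]
    - [0,0,0]
    - [0,0,0]
    - [0,0,0]
  angular:
    - [0,0,0]
    - [0,0,0]
    - [0,0,0]
    - [0,0,0]
    - [0,0,0]
    - [0,0,0]
    - [0,0,0]
    - [0,0,0]
    - [0,0,0]
    - [0,0,0]
  grip: [255,255,255,255,255,255,255,255,255,255]
  newtons: 50

```text
time_s: 4.42
tcp_pos: [0.5303, -0.2861, 0.19]
ee_rot: [-0.001, 1.0, -0.0, 0.001]
force: [0.4, -0.5, 5.2]
width: 0.0152
```

```bash
python3 - <<'E'
from h import *
from plant import robot
go([(.53,-.2865,.189)])
d={}
for n in("scene","wrist"):
    c=robot.read_camera(n);d[n]=c;cv2.imwrite(f"pics/{n}2.png",c["image"])
E
```

```text
t 4.42 tcp [ 0.5303 -0.2861  0.19  ] q [-7.e-04  1.e+00 -4.e-04  5.e-04] F [ 0.4 -0.5  5.2] w 0.0152
[ 0.3 -0.4  1. ] [-0.05  0.06  0.08]
```

View pics/wrist2.png

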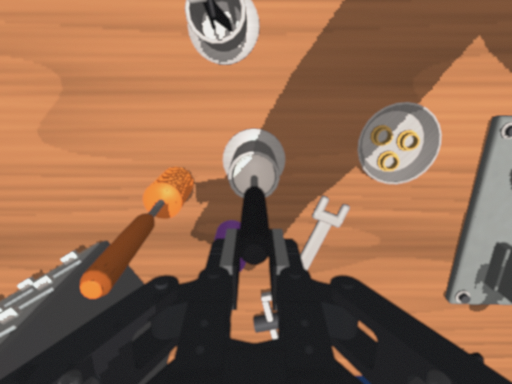

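View pics/scene2.png

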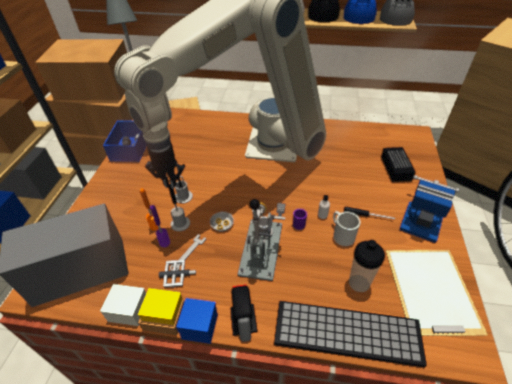

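>>> jog_arm:
  slide:
    - [0,0,-8]
    - [0,0,-20]
    - [0,0,-35]
    - [0,0,-52]
    - [0,0,-70]
    - [0,0,-88]
    - [0,0,-103]
    - [0,0,-112]
    - [0,0,-115]
    - [0,0,-115]
  angular:
    - [0,0,0]
    - [0,0,0]
    - [0,0,0]
    - [0,0,0]
    - [0,0,0]
    - [0,0,0]
    - [0,0,0]
    - [0,0,0]
    - [0,0,0]
    - [0,0,0]
  grip: [255,255,255,255,255,255,255,255,255,255]

```text
time_s: 5.35
tcp_pos: [0.5301, -0.286, 0.3046]
ee_rot: [-0.001, 1.0, -0.0, 0.0]
force: [0.6, 0.5, -1.2]
width: 0.0146
```

>>> jog_arm:
  slide:
    - [0,15,0]
    - [0,40,0]
    - [-1,70,0]
    - [-2,105,0]
    - [-4,140,0]
    - [-6,175,0]
    - [-8,205,0]
    - [-10,228,0]
    - [-10,240,0]
    - [-10,240,0]
  angular:
    - [0,0,0]
    - [0,0,0]
    - [0,0,0]
    - [0,0,0]
    - [0,0,0]
    - [0,0,0]
    - [0,0,0]
    - [0,0,0]
    - [0,0,0]
    - [0,0,0]
  grip: [255,255,255,255,255,255,255,255,255,255]

```text
time_s: 6.18
tcp_pos: [0.5391, -0.0432, 0.3037]
ee_rot: [-0.002, 1.0, 0.0, -0.001]
force: [0.1, -0.6, -0.2]
width: 0.0155
```

```bash
python3 - <<'E'
from h import *
from plant import robot
go([(.54,.034,.30)])
d={}
for n in("scene","wrist","top"):
    c=robot.read_camera(n);d[n]=c;cv2.imwrite(f"pics/{n}3.png",c["image"])
pickle.dump(d,open("c3.pkl","wb"))
s=robot.get_state();p=s["tcp_pos"];R=Ro.from_quat(s["ee_rot"]).as_matrix()
for l in(181,115,60,3):
    X=p+R@np.array([0,0,(l)/1000]);print(l,X,[proj(d[n],X).round(1) for n in d])
u,v=proj(d["scene"],X).astype(int)
cv2.imwrite("pics/s3c.png",cv2.resize(d["scene"]["image"][v-110:v+40,u-90:u+110],None,fx=4,fy=4,interpolation=cv2.INTER_CUBIC));print("crop0",u-90,v-110)
E
```

```text
t 6.18 tcp [ 0.5391 -0.0432  0.3037] q [-2.3e-03  1.0e+00  4.0e-04 -6.0e-04] F [ 0.1 -0.6 -0.2] w 0.0155
[-1.3 77.2  3.7] [ 0.04 -0.07  0.26]
181 [ 0.53934387 -0.04637253  0.12278177] [array([240.3, 209.6]), array([250.4, 160.9]), array([284.6, 194.9])]
115 [ 0.53939798 -0.04636354  0.18878174] [array([239.2, 196.5]), array([249.7, 177.8]), array([285.5, 193.7])]
60 [ 0.53944307 -0.04635604  0.24378172] [array([238.2, 184.6]), array([248.9, 199.2]), array([286.3, 192.5])]
3 [ 0.5394898  -0.04634828  0.3007817 ] [array([237.1, 171.5]), array([247.4, 235.1]), array([287.2, 191.2])]
crop0 147 61
```

View pics/s3c.png

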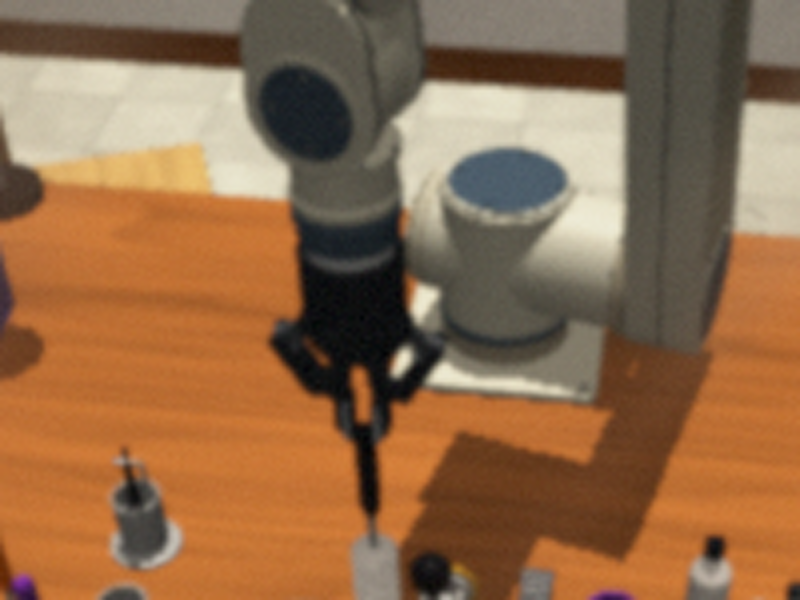

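View pics/wrist3.png

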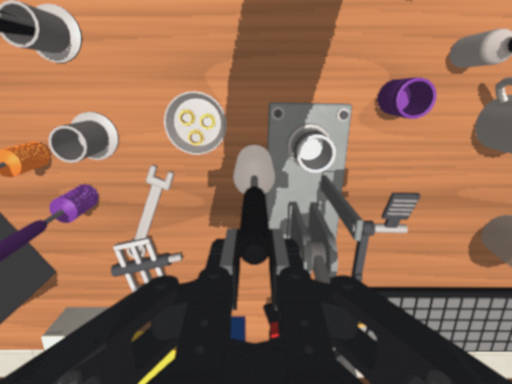

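View pics/top3.png

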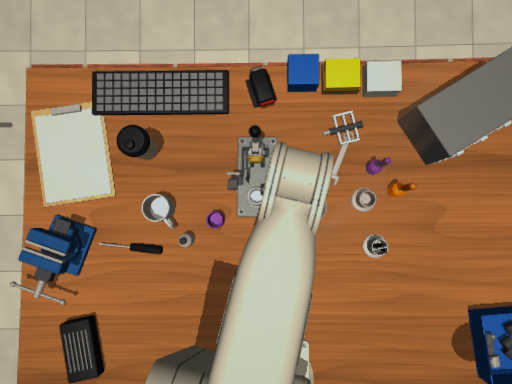

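```bash
python3 - <<'E'
from h import *
d=pickle.load(open("c3.pkl","rb"));W=d["wrist"]["image"]
cv2.imwrite("pics/w3c.png",cv2.resize(W[90:230,210:370],None,fx=5,fy=4.25,interpolation=cv2.INTER_CUBIC)[:595])
cv2.imwrite("pics/w3c.png",cv2.resize(W[100:220,220:360],None,fx=5,fy=5,interpolation=cv2.INTER_CUBIC))
E
```

```text
(no output)
```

View pics/w3c.png

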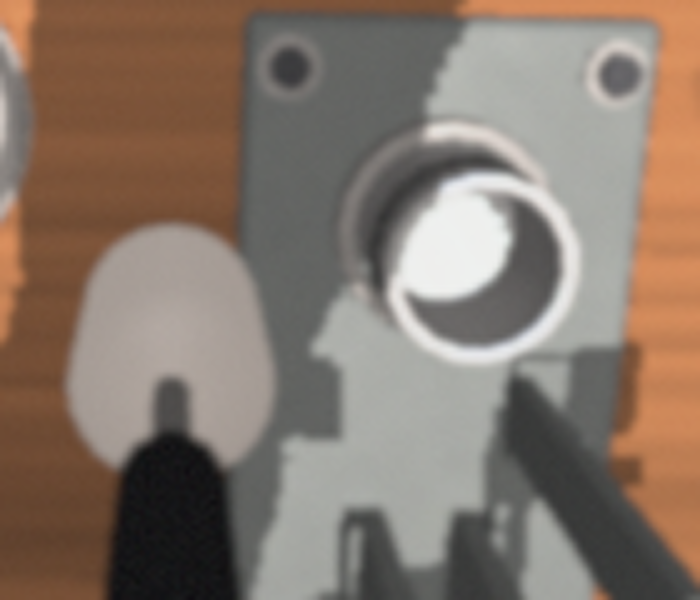

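```bash
python3 - <<'E'
from h import *
d=pickle.load(open("c3.pkl","rb"));W=d["wrist"]
print("can",plane(W,(316.5,153.3),.078))
X=np.array([.5394,-.0464,.1228]);dep=(np.array(W["R"])@X+W["t"])[2];r=19.5e-3/dep*298.7;print(dep,r)
print("tip",plane(W,(220+171.5/5,100+222/5+r),.1228))
E
```

```text
can [0.53999679 0.03778809 0.078     ]
0.3392969438863883 17.166821290174518
tip [ 0.54012324 -0.04192737  0.1228    ]
```

>>> jog_arm:
  slide:
    - [-1,15,0]
    - [-1,35,0]
    - [-1,55,0]
    - [-1,70,0]
    - [-1,78,0]
    - [-1,80,0]
    - [-1,80,0]
    - [-1,80,0]
    - [-1,80,0]
    - [-1,80,0]
  angular:
    - [0,0,0]
    - [0,0,0]
    - [0,0,0]
    - [0,0,0]
    - [0,0,0]
    - [0,0,0]
    - [0,0,0]
    - [0,0,0]
    - [0,0,0]
    - [0,0,0]
  grip: [255,255,255,255,255,255,255,255,255,255]

```text
time_s: 7.17
tcp_pos: [0.5406, 0.0333, 0.3042]
ee_rot: [-0.0, 1.0, -0.0, -0.0]
force: [0.6, -0.1, -0.4]
width: 0.015
```

>>> jog_arm:
  slide:
    - [0,0,5]
    - [0,0,12]
    - [0,0,20]
    - [0,0,28]
    - [0,0,34]
    - [0,0,40]
    - [0,0,46]
    - [0,0,52]
    - [0,0,58]
    - [0,0,60]
  angular:
    - [0,0,0]
    - [0,0,0]
    - [0,0,0]
    - [0,0,0]
    - [0,0,0]
    - [0,0,0]
    - [0,0,0]
    - [0,0,0]
    - [0,0,0]
    - [0,0,0]
  grip: [255,255,255,255,255,255,255,255,255,255]

```text
time_s: 8.0
tcp_pos: [0.5403, 0.0341, 0.2432]
ee_rot: [-0.001, 1.0, 0.0, -0.001]
force: [-0.7, 0.0, -0.7]
width: 0.0153
```

```bash
python3 - <<'E'
from h import *
from plant import robot
go([(.54,.034,.202)])
d={}
for n in("scene","wrist"):
    c=robot.read_camera(n);d[n]=c
go([(.54,.034,.202)])
a=cv2.resize(d["scene"]["image"][130:270,190:310],None,fx=3.3,fy=4.2)
a=cv2.resize(d["scene"]["image"][130:270,190:320],(390,420),interpolation=cv2.INTER_CUBIC);b=cv2.resize(d["wrist"]["image"][90:230,190:320],(390,420),interpolation=cv2.INTER_CUBIC)
cv2.imwrite("pics/sw4.png",np.hstack([a,b]))
E
```

```text
t 8.0 tcp [0.5403 0.0341 0.2432] q [-8.e-04  1.e+00  0.e+00 -5.e-04] F [-0.7  0.  -0.7] w 0.0153
[ 0.2 -0.1 41.2] [ 0.   -0.06  0.09]
t 8.1 tcp [0.5404 0.0341 0.2439] q [-7.e-04  1.e+00 -0.e+00 -3.e-04] F [ 1.5 -0.6 -0.7] w 0.0155
[ 0.4 -0.1 41.9] [-0.   -0.04  0.08]
```

View pics/sw4.png

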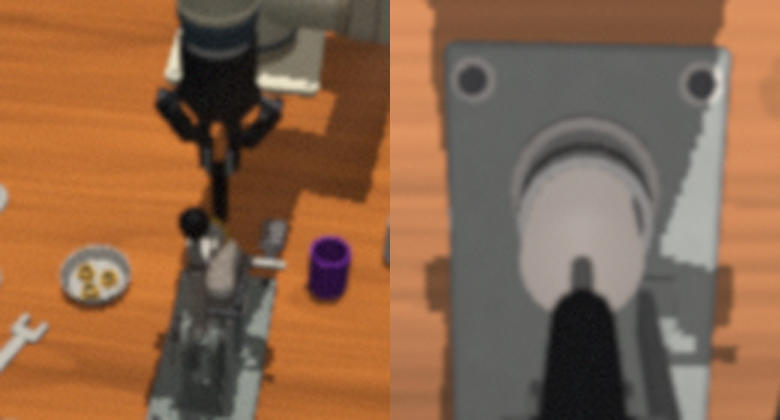

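>>> jog_arm:
  slide:
    - [0,1,10]
    - [0,1,22]
    - [0,1,32]
    - [0,1,38]
    - [0,1,41]
    - [0,1,42]
    - [0,1,43]
    - [0,1,44]
    - [0,1,44]
    - [0,1,44]
  angular:
    - [0,0,0]
    - [0,0,0]
    - [0,0,0]
    - [0,0,0]
    - [0,0,0]
    - [0,0,0]
    - [0,0,0]
    - [0,0,0]
    - [0,0,0]
    - [0,0,0]
  grip: [255,255,255,255,255,255,255,255,255,255]

```text
time_s: 8.93
tcp_pos: [0.5415, 0.035, 0.2019]
ee_rot: [-0.001, 1.0, -0.0, 0.002]
force: [-0.3, 0.3, 6.3]
width: 0.0149
```

>>> jog_arm:
  slide:
    - [0,0,-12]
    - [0,0,-30]
    - [0,0,-46]
    - [0,0,-55]
    - [0,0,-56]
    - [0,0,-44]
    - [0,0,-28]
    - [0,0,-12]
    - [0,0,-2]
    - [0,0,0]
  angular:
    - [0,0,0]
    - [0,0,0]
    - [0,0,0]
    - [0,0,0]
    - [0,0,0]
    - [0,0,0]
    - [0,0,0]
    - [0,0,0]
    - [0,0,0]
    - [0,0,0]
  grip: [255,255,255,255,255,255,255,255,255,255]

```text
time_s: 9.77
tcp_pos: [0.541, 0.0349, 0.2]
ee_rot: [-0.001, 1.0, -0.0, 0.001]
force: [-0.8, -0.2, 16.3]
width: 0.0151
```

>>> jog_arm:
  slide:
    - [0,0,1]
    - [0,0,1]
    - [0,0,-15]
    - [0,0,-32]
    - [0,0,-47]
    - [0,0,-56]
    - [0,0,-57]
    - [0,0,-45]
    - [0,0,-28]
    - [0,0,-12]
  angular:
    - [0,0,0]
    - [0,0,0]
    - [0,0,0]
    - [0,0,0]
    - [0,0,0]
    - [0,0,0]
    - [0,0,0]
    - [0,0,0]
    - [0,0,0]
    - [0,0,0]
  grip: [255,255,255,255,255,255,255,255,255,255]

```text
time_s: 10.6
tcp_pos: [0.5404, 0.0351, 0.2108]
ee_rot: [-0.001, 1.0, 0.0, -0.0]
force: [-0.2, 0.5, -0.8]
width: 0.0152
```

>>> jog_arm:
  slide:
    - [0,0,8]
    - [0,0,12]
    - [0,0,13]
    - [0,0,13]
    - [0,0,13]
    - [0,0,13]
    - [0,0,13]
    - [0,0,13]
    - [0,0,13]
    - [0,0,13]
  angular:
    - [0,0,0]
    - [0,0,0]
    - [0,0,0]
    - [0,0,0]
    - [0,0,0]
    - [0,0,0]
    - [0,0,0]
    - [0,0,0]
    - [0,0,0]
    - [0,0,0]
  grip: [255,255,255,255,255,255,255,255,255,255]

```text
time_s: 11.43
tcp_pos: [0.5411, 0.0351, 0.2001]
ee_rot: [-0.001, 1.0, -0.0, 0.001]
force: [0.1, -1.0, 6.9]
width: 0.0151
```

>>> jog_arm:
  slide:
    - [0,0,-15]
    - [0,0,-32]
    - [0,0,-48]
    - [0,0,-58]
    - [0,0,-58]
    - [0,0,-44]
    - [0,0,-26]
    - [0,0,-10]
    - [0,0,-2]
    - [0,0,1]
  angular:
    - [0,0,0]
    - [0,0,0]
    - [0,0,0]
    - [0,0,0]
    - [0,0,0]
    - [0,0,0]
    - [0,0,0]
    - [0,0,0]
    - [0,0,0]
    - [0,0,0]
  grip: [255,255,255,255,255,255,255,255,255,255]

```text
time_s: 12.27
tcp_pos: [0.5411, 0.0351, 0.1984]
ee_rot: [-0.001, 1.0, 0.0, 0.001]
force: [-1.1, 1.2, 27.0]
width: 0.0153
```

>>> jog_arm:
  slide:
    - [0,0,0]
    - [0,0,0]
    - [0,0,-12]
    - [0,0,-28]
    - [0,0,-44]
    - [0,0,-60]
    - [0,0,-76]
    - [0,0,-92]
    - [0,0,-104]
    - [0,0,-108]
  angular:
    - [0,0,0]
    - [0,0,0]
    - [0,0,0]
    - [0,0,0]
    - [0,0,0]
    - [0,0,0]
    - [0,0,0]
    - [0,0,0]
    - [0,0,0]
    - [0,0,0]
  grip: [255,255,255,255,255,255,255,255,255,255]

```text
time_s: 13.1
tcp_pos: [0.5409, 0.035, 0.3076]
ee_rot: [-0.001, 1.0, -0.0, 0.001]
force: [0.1, 0.1, -1.1]
width: 0.0153
```

>>> jog_arm:
  slide:
    - [0,-15,0]
    - [1,-40,0]
    - [2,-75,0]
    - [4,-115,0]
    - [6,-155,0]
    - [8,-195,0]
    - [10,-235,0]
    - [10,-275,0]
    - [11,-305,0]
    - [11,-320,0]
  angular:
    - [0,0,0]
    - [0,0,0]
    - [0,0,0]
    - [0,0,0]
    - [0,0,0]
    - [0,0,0]
    - [0,0,0]
    - [0,0,0]
    - [0,0,0]
    - [0,0,0]
  grip: [255,255,255,255,255,255,255,255,255,255]

```text
time_s: 13.93
tcp_pos: [0.5294, -0.2886, 0.3045]
ee_rot: [0.001, 1.0, 0.0, -0.001]
force: [1.3, -0.1, -0.6]
width: 0.015
```

>>> jog_arm:
  slide:
    - [0,0,0]
    - [0,0,0]
    - [0,0,0]
    - [0,0,0]
    - [0,0,0]
    - [0,0,0]
    - [0,0,0]
    - [0,0,0]
    - [0,0,0]
    - [0,0,0]
  angular:
    - [0,0,0]
    - [0,0,0]
    - [0,0,0]
    - [0,0,0]
    - [0,0,0]
    - [0,0,0]
    - [0,0,0]
    - [0,0,0]
    - [0,0,0]
    - [0,0,0]
  grip: [255,255,255,255,255,255,255,255,255,255]

```text
time_s: 14.77
tcp_pos: [0.5301, -0.2849, 0.3063]
ee_rot: [-0.001, 1.0, -0.0, 0.0]
force: [0.5, 0.1, -1.0]
width: 0.0152
```

```bash
python3 - <<'E'
from h import *
from plant import robot
d={}
for n in("wrist","top","scene"):
    c=robot.read_camera(n);d[n]=c
go([(.53,-.286,.305)])
pickle.dump(d,open("c5.pkl","wb"))
b=cv2.resize(d["wrist"]["image"][90:230,190:330],None,fx=4,fy=4,interpolation=cv2.INTER_CUBIC)
cv2.imwrite("pics/w5.png",b)
cv2.imwrite("pics/s5.png",cv2.resize(d["scene"]["image"][150:270,140:300],None,fx=4,fy=4,interpolation=cv2.INTER_CUBIC))
E
```

```text
t 14.92 tcp [ 0.53   -0.285   0.3063] q [-7.e-04  1.e+00 -0.e+00 -0.e+00] F [-0.1  0.4 -0.6] w 0.0154
[ 0.  -1.   1.3] [-0.   -0.    0.08]
```

View pics/w5.png

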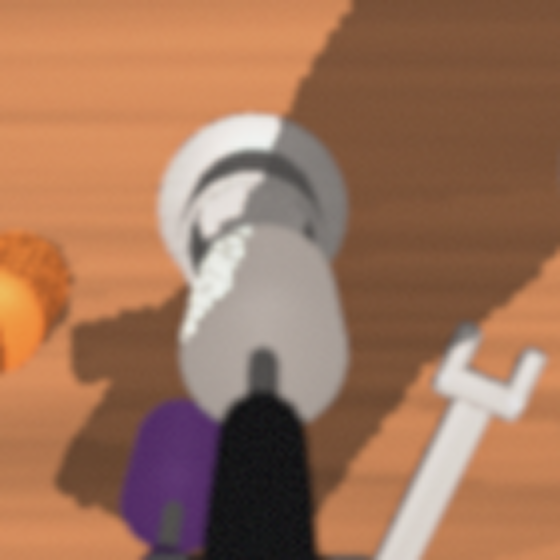

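View pics/s5.png

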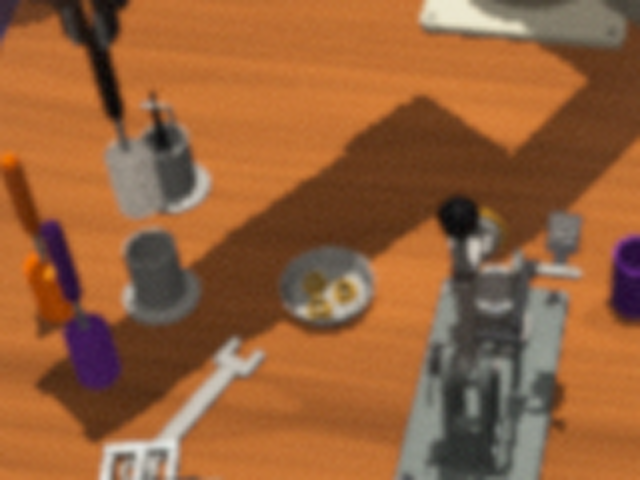

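```bash
python3 - <<'E'
from h import *
d=pickle.load(open("c5.pkl","rb"));W=d["wrist"];T=d["top"];S=d["scene"]
w=lambda u,v:(190+(u+.5)/4-.5,90+(v+.5)/4-.5)
print("foot",[plane(W,w(*p),.002) for p in((160,200),(348,200),(254,113))])
print("rimL/R",[plane(W,w(*p),.07) for p in((188,230),(320,230))])
print("tip L/R",[plane(W,w(*p),.126) for p in((197,260),(338,260))])
s=lambda u,v:(140+(u+.5)/4-.5,150+(v+.5)/4-.5)
print("S rim",[plane(S,s(*p),.07) for p in((126,245),(182,245),(154,230),(154,262))],"foot",[plane(S,s(*p),.002) for p in((124,294),(201,294))])
print("S tip edges", [plane(S,s(*p),.126) for p in((118,205),(165,205))])
cv2.imwrite("pics/t5.png",cv2.resize(T["image"][170:270,320:420],None,fx=6,fy=6,interpolation=cv2.INTER_CUBIC))
E
```

```text
foot [array([ 0.52722806, -0.31941729,  0.002     ]), array([ 0.5271304 , -0.24775753,  0.002     ]), array([ 0.49466953, -0.28361514,  0.002     ])]
rimL/R [array([ 0.52541645, -0.3050764 ,  0.07      ]), array([ 0.52535972, -0.26195461,  0.07      ])]
tip L/R [array([ 0.52295277, -0.2995032 ,  0.126     ]), array([ 0.52290292, -0.25980422,  0.126     ])]
S rim [array([ 0.53412202, -0.30800031,  0.07      ]), array([ 0.52708369, -0.25704475,  0.07      ]), array([ 0.51274288, -0.28824033,  0.07      ]), array([ 0.55042351, -0.27615928,  0.07      ])] foot [array([ 0.53796847, -0.32242959,  0.002     ]), array([ 0.52788383, -0.24984015,  0.002     ])]
S tip edges [array([ 0.53579612, -0.30349161,  0.126     ]), array([ 0.53010418, -0.26207778,  0.126     ])]
```

View pics/t5.png

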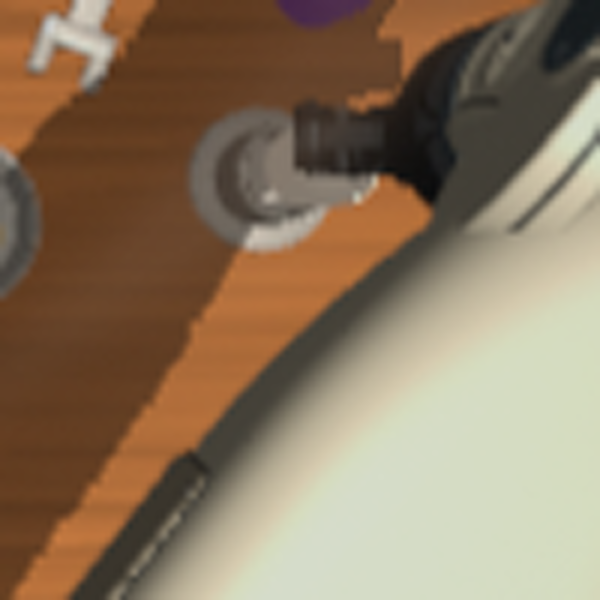

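>>> jog_arm:
  slide:
    - [0,-2,5]
    - [0,-3,15]
    - [0,-3,25]
    - [0,-3,33]
    - [0,-3,41]
    - [0,-3,48]
    - [0,-3,55]
    - [0,-3,62]
    - [0,-3,68]
    - [0,-3,72]
  angular:
    - [0,0,0]
    - [0,0,0]
    - [0,0,0]
    - [0,0,0]
    - [0,0,0]
    - [0,0,0]
    - [0,0,0]
    - [0,0,0]
    - [0,0,0]
    - [0,0,0]
  grip: [255,255,255,255,255,255,255,255,255,255]

```text
time_s: 15.75
tcp_pos: [0.5299, -0.2879, 0.2335]
ee_rot: [-0.001, 1.0, 0.0, -0.0]
force: [0.2, 0.1, -0.6]
width: 0.0154
```

```bash
python3 - <<'E'
from h import *
from plant import robot
d={}
for n in("wrist","scene"):
    c=robot.read_camera(n);d[n]=c
go([(.53,-.288,.188)])
a=cv2.resize(d["wrist"]["image"][90:230,190:330],(400,400),interpolation=cv2.INTER_CUBIC)
b=cv2.resize(d["scene"]["image"][160:240,140:220],(400,400),interpolation=cv2.INTER_CUBIC)
cv2.imwrite("pics/w6.png",np.hstack([a,b]))
E
```

```text
t 15.85 tcp [ 0.5298 -0.2878  0.2336] q [-7.e-04  1.e+00  3.e-04 -4.e-04] F [ 0.3  0.4 -0.1] w 0.0154
[-0.2 -0.2 45.6] [ 0.03 -0.05  0.08]
```

View pics/w6.png

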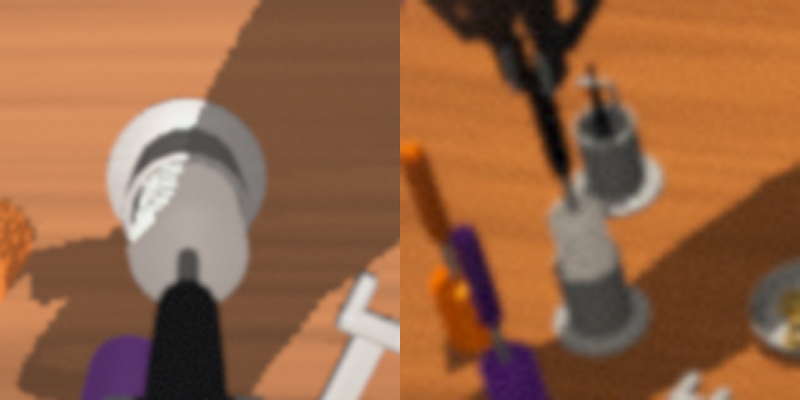

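>>> jog_arm:
  slide:
    - [0,0,8]
    - [0,0,18]
    - [0,0,28]
    - [0,0,36]
    - [0,0,40]
    - [0,0,43]
    - [0,0,44]
    - [0,0,44]
    - [0,0,44]
    - [0,0,44]
  angular:
    - [0,0,0]
    - [0,0,0]
    - [0,0,0]
    - [0,0,0]
    - [0,0,0]
    - [0,0,0]
    - [0,0,0]
    - [0,0,0]
    - [0,0,0]
    - [0,0,0]
  grip: [255,255,255,255,255,255,255,255,255,255]

```text
time_s: 16.68
tcp_pos: [0.5302, -0.2881, 0.1907]
ee_rot: [-0.001, 1.0, -0.0, 0.0]
force: [0.4, 0.1, -0.3]
width: 0.0154
```

>>> jog_arm:
  slide:
    - [0,0,1]
    - [0,0,2]
    - [0,0,3]
    - [0,0,4]
    - [0,0,4]
    - [0,0,4]
    - [0,0,4]
    - [0,0,4]
    - [0,0,4]
    - [0,0,4]
  angular:
    - [0,0,0]
    - [0,0,0]
    - [0,0,0]
    - [0,0,0]
    - [0,0,0]
    - [0,0,0]
    - [0,0,0]
    - [0,0,0]
    - [0,0,0]
    - [0,0,0]
  grip: [255,255,255,255,255,255,255,255,255,255]

```text
time_s: 17.52
tcp_pos: [0.5302, -0.2881, 0.1866]
ee_rot: [-0.001, 1.0, -0.0, 0.0]
force: [0.4, 0.4, 5.1]
width: 0.0155
```

Floor contact (about 5 N up). Release partway and lift clear.

>>> jog_arm:
  slide:
    - [0,0,0]
    - [0,0,0]
    - [0,0,0]
    - [0,0,0]
    - [0,0,0]
    - [0,0,0]
    - [0,0,-2]
    - [0,0,-6]
    - [0,0,-12]
    - [0,0,-20]
  angular:
    - [0,0,0]
    - [0,0,0]
    - [0,0,0]
    - [0,0,0]
    - [0,0,0]
    - [0,0,0]
    - [0,0,0]
    - [0,0,0]
    - [0,0,0]
    - [0,0,0]
  grip: [60,60,60,60,60,60,60,60,60,60]

```text
time_s: 18.35
tcp_pos: [0.5299, -0.2879, 0.2067]
ee_rot: [-0.001, 1.0, 0.0, -0.0]
force: [-0.0, -0.5, 0.3]
width: 0.0651
```

>>> jog_arm:
  slide:
    - [0,0,-15]
    - [0,0,-35]
    - [0,0,-60]
    - [0,0,-85]
    - [2,10,-105]
    - [5,30,-115]
    - [8,60,-115]
    - [10,95,-115]
    - [12,130,-115]
    - [14,165,-115]
  angular:
    - [0,0,0]
    - [0,0,0]
    - [0,0,0]
    - [0,0,0]
    - [0,0,0]
    - [0,0,0]
    - [0,0,0]
    - [0,0,0]
    - [0,0,0]
    - [0,0,0]
  grip: [60,60,60,60,100,150,200,255,255,255]

```text
time_s: 19.18
tcp_pos: [0.5148, -0.1206, 0.3214]
ee_rot: [-0.001, 1.0, 0.0, 0.0]
force: [0.2, 1.0, -0.8]
width: 0.0001
```

```bash
python3 - <<'E'
from h import *
from plant import robot
d={}
for n in("wrist","scene"):
    c=robot.read_camera(n);d[n]=c
pickle.dump(d,open("c7.pkl","wb"))
go([(.566,.095,.26)])
a=cv2.resize(d["wrist"]["image"],(530,400))
b=cv2.resize(d["scene"]["image"][160:240,140:194],(270,400),interpolation=cv2.INTER_CUBIC)
cv2.imwrite("pics/w7.png",np.hstack([a,b]))
E
```

```text
t 19.28 tcp [ 0.5146 -0.1178  0.3225] q [-2.9e-03  1.0e+00  3.0e-04  7.0e-04] F [0.1 0.6 0.1] w 0.0004
[-52.6 212.4  62.7] [0.04 0.07 0.33]
```

View pics/w7.png

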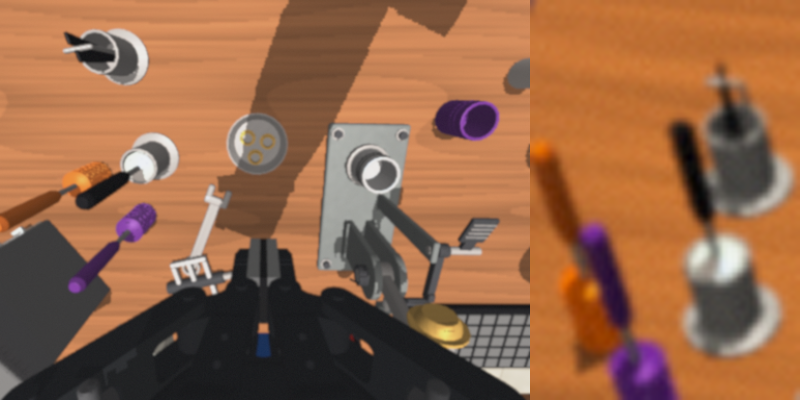

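```bash
python3 - <<'E'
from h import *
d=pickle.load(open("c7.pkl","rb"));W=d["wrist"]
k=512/530;k2=384/400
for p in((479,233),(497,219),(462,246),(474,221),(490,244)):print(plane(W,(p[0]*k,p[1]*k2),.193))
print(plane(W,(380*k,175*k2),.078))
X=np.array([.560,.0945,.193]);print(proj(W,X)/[k,k2])
E
```

```text
[0.56816344 0.09558111 0.193     ]
[0.55323297 0.10977091 0.193     ]
[0.5824533 0.0817018 0.193    ]
[0.55535919 0.08790175 0.193     ]
[0.58019038 0.10919733 0.193     ]
[0.5402162  0.03597943 0.078     ]
[479.72806078 225.38974765]
```

>>> jog_arm:
  slide:
    - [-5,20,0]
    - [-12,50,0]
    - [-20,85,0]
    - [-28,120,0]
    - [-36,155,0]
    - [-42,185,0]
    - [-46,207,10]
    - [-46,213,30]
    - [-46,213,50]
    - [-46,213,62]
  angular:
    - [0,0,0]
    - [0,0,0]
    - [0,0,0]
    - [0,0,0]
    - [0,0,0]
    - [0,0,0]
    - [0,0,0]
    - [0,0,0]
    - [0,0,0]
    - [0,0,0]
  grip: [255,255,255,255,255,255,255,255,255,255]

```text
time_s: 20.12
tcp_pos: [0.5604, 0.0914, 0.2573]
ee_rot: [-0.002, 1.0, -0.0, -0.001]
force: [-0.4, 0.4, -0.6]
width: -0.0001
```

```bash
python3 - <<'E'
from h import *
from plant import robot
d={}
for n in("wrist","scene"):
    c=robot.read_camera(n);d[n]=c
pickle.dump(d,open("c8.pkl","wb"))
go([(.56,.095,.184)])
a=cv2.resize(d["wrist"]["image"],(530,400))
b=cv2.resize(d["scene"]["image"][140:260,230:310],(266,400),interpolation=cv2.INTER_CUBIC)
cv2.imwrite("pics/w8.png",np.hstack([a,b]))
E
```

```text
t 20.22 tcp [0.5601 0.0907 0.2573] q [-0.0011  1.     -0.     -0.0019] F [-1.2 -0.3  0.2] w 0.0001
[-0.2  4.3 73.3] [-0.   -0.22  0.12]
```

View pics/w8.png

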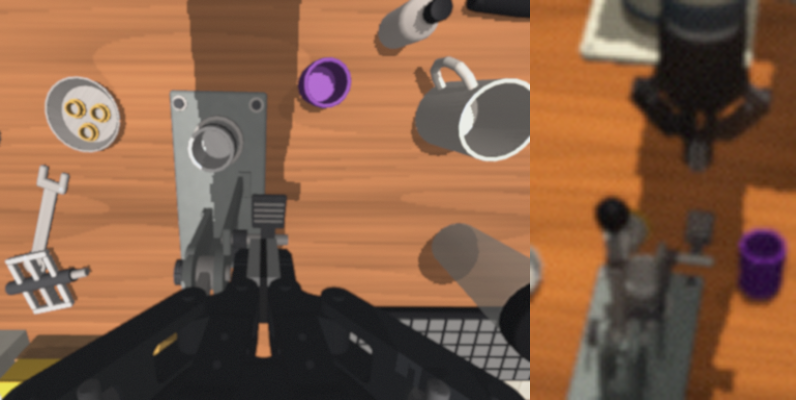

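>>> jog_arm:
  slide:
    - [0,3,8]
    - [0,4,18]
    - [0,4,26]
    - [0,4,34]
    - [0,4,40]
    - [0,4,46]
    - [0,4,52]
    - [0,4,58]
    - [0,4,63]
    - [0,4,66]
  angular:
    - [0,0,0]
    - [0,0,0]
    - [0,0,0]
    - [0,0,0]
    - [0,0,0]
    - [0,0,0]
    - [0,0,0]
    - [0,0,0]
    - [0,0,0]
    - [0,0,0]
  grip: [255,255,255,255,255,255,255,255,255,255]

```text
time_s: 21.05
tcp_pos: [0.5613, 0.0941, 0.1926]
ee_rot: [-0.001, 1.0, -0.0, -0.0]
force: [0.4, -0.2, 0.4]
width: 0.0001
```

>>> jog_arm:
  slide:
    - [0,0,2]
    - [0,0,4]
    - [0,0,5]
    - [0,0,6]
    - [0,0,7]
    - [0,0,8]
    - [0,0,8]
    - [0,0,8]
    - [0,0,8]
    - [0,0,8]
  angular:
    - [0,0,0]
    - [0,0,0]
    - [0,0,0]
    - [0,0,0]
    - [0,0,0]
    - [0,0,0]
    - [0,0,0]
    - [0,0,0]
    - [0,0,0]
    - [0,0,0]
  grip: [255,255,255,255,255,255,255,255,255,255]

```text
time_s: 21.88
tcp_pos: [0.5615, 0.0941, 0.1853]
ee_rot: [-0.001, 1.0, -0.0, -0.0]
force: [-1.4, 0.5, 0.8]
width: -0.0
```

```bash
python3 - <<'E'
from h import *
from plant import robot
d={}
for n in("wrist","scene"):
    c=robot.read_camera(n);d[n]=c
pickle.dump(d,open("c9.pkl","wb"))
go([(.56,.095,.184)])
a=cv2.resize(d["wrist"]["image"][130:290,160:372],(530,400),interpolation=cv2.INTER_CUBIC)
b=cv2.resize(d["scene"]["image"][170:250,240:294],(270,400),interpolation=cv2.INTER_CUBIC)
cv2.imwrite("pics/w9.png",np.hstack([a,b]))
E
```

```text
t 21.98 tcp [0.5615 0.0941 0.1853] q [-7.e-04  1.e+00  0.e+00 -0.e+00] F [ 0.4 -0.2  1.6] w 0.0001
[1.5 0.9 1.3] [ 0.   -0.    0.09]
```

View pics/w9.png

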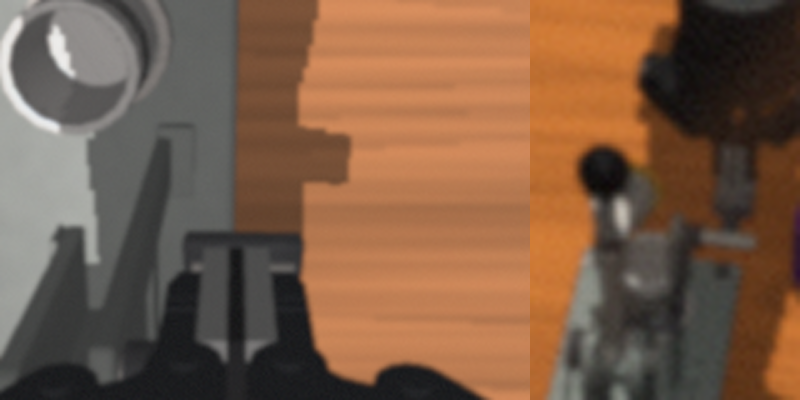

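>>> jog_arm:
  slide:
    - [0,0,1]
    - [0,0,2]
    - [0,0,3]
    - [0,0,4]
    - [0,0,5]
    - [0,0,6]
    - [0,0,6]
    - [0,0,6]
    - [0,0,6]
    - [0,0,6]
  angular:
    - [0,0,0]
    - [0,0,0]
    - [0,0,0]
    - [0,0,0]
    - [0,0,0]
    - [0,0,0]
    - [0,0,0]
    - [0,0,0]
    - [0,0,0]
    - [0,0,0]
  grip: [255,255,255,255,255,255,255,255,255,255]

```text
time_s: 22.82
tcp_pos: [0.5615, 0.0941, 0.1792]
ee_rot: [-0.001, 1.0, 0.0, -0.0]
force: [0.9, -0.2, 0.0]
width: -0.0002
```

>>> jog_arm:
  slide:
    - [0,0,0.5]
    - [0,0,1]
    - [0,0,1.5]
    - [0,0,2]
    - [0,0,2.5]
    - [0,0,3]
    - [0,0,3.5]
    - [0,0,4]
    - [0,0,4]
    - [0,0,4]
  angular:
    - [0,0,0]
    - [0,0,0]
    - [0,0,0]
    - [0,0,0]
    - [0,0,0]
    - [0,0,0]
    - [0,0,0]
    - [0,0,0]
    - [0,0,0]
    - [0,0,0]
  grip: [255,255,255,255,255,255,255,255,255,255]

```text
time_s: 23.65
tcp_pos: [0.5615, 0.0941, 0.1752]
ee_rot: [-0.001, 1.0, -0.0, -0.0]
force: [-0.4, 0.2, 1.0]
width: 0.0002
```

```bash
python3 - <<'E'
from h import *
from plant import robot
d={}
for n in("wrist","scene"):
    c=robot.read_camera(n);d[n]=c
pickle.dump(d,open("c9.pkl","wb"))
go([(.56,.095,.184)])
a=cv2.resize(d["wrist"]["image"][130:290,160:372],(530,400),interpolation=cv2.INTER_CUBIC)
b=cv2.resize(d["scene"]["image"][170:250,240:294],(270,400),interpolation=cv2.INTER_CUBIC)
cv2.imwrite("pics/w10.png",np.hstack([a,b]))
E
```

```text
t 23.75 tcp [0.5615 0.0941 0.1752] q [-7.e-04  1.e+00 -0.e+00 -0.e+00] F [-0.5  0.2  1.3] w 0.0004
[ 1.5  0.9 -8.8] [-0.   -0.    0.08]
```

View pics/w10.png

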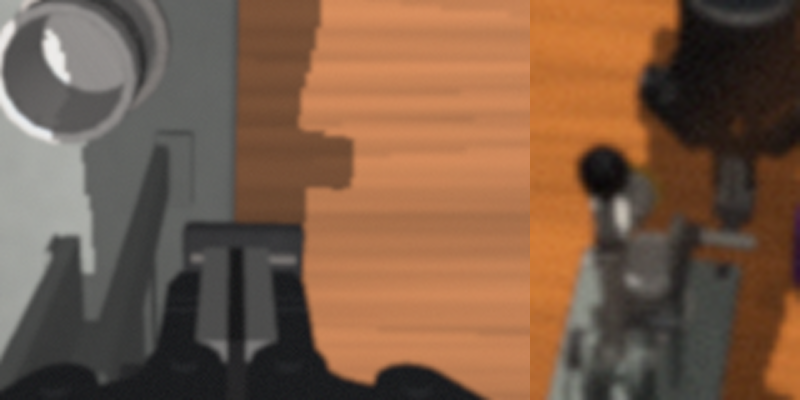

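>>> jog_arm:
  slide:
    - [0,0,0.5]
    - [0,0,1]
    - [0,0,1.5]
    - [0,0,2]
    - [0,0,2.5]
    - [0,0,3]
    - [0,0,3.5]
    - [0,0,4]
    - [0,0,4]
    - [0,0,4]
  angular:
    - [0,0,0]
    - [0,0,0]
    - [0,0,0]
    - [0,0,0]
    - [0,0,0]
    - [0,0,0]
    - [0,0,0]
    - [0,0,0]
    - [0,0,0]
    - [0,0,0]
  grip: [255,255,255,255,255,255,255,255,255,255]

```text
time_s: 24.58
tcp_pos: [0.5615, 0.0941, 0.1712]
ee_rot: [-0.001, 1.0, 0.0, -0.0]
force: [-0.2, -0.6, 0.7]
width: 0.0002
```

```bash
python3 - <<'E'
from h import *
from plant import robot
d={}
for n in("wrist","scene","top"):
    c=robot.read_camera(n);d[n]=c
pickle.dump(d,open("c9.pkl","wb"))
W=d["wrist"]
s=robot.get_state();p=np.array(s["tcp_pos"]);print(p,proj(W,p-[0,0,.022]),proj(W,p-[.011,0,.022]),proj(W,p-[-.011,0,.022]))
for x,z in((-85,165),(-100,158),(-115,151)):print(x,proj(W,np.array([.66+x/1000,.0945,z/1000])))
a=cv2.resize(W["image"][200:270,205:305],(790,553),interpolation=cv2.INTER_CUBIC)
cv2.imwrite("pics/w11.png",a)
cv2.imwrite("pics/s11.png",cv2.resize(d["scene"]["image"][190:240,240:300],(720,600),interpolation=cv2.INTER_CUBIC))
E
```

```text
[0.56155842 0.09410374 0.17122208] [250.65311162 220.53459211] [250.61716494 204.32262558] [250.68767452 236.16600193]
-85 [251.1273641 252.5212023]
-100 [251.1764119  224.41550228]
-115 [251.22415297 196.92153865]
```

View pics/w11.png

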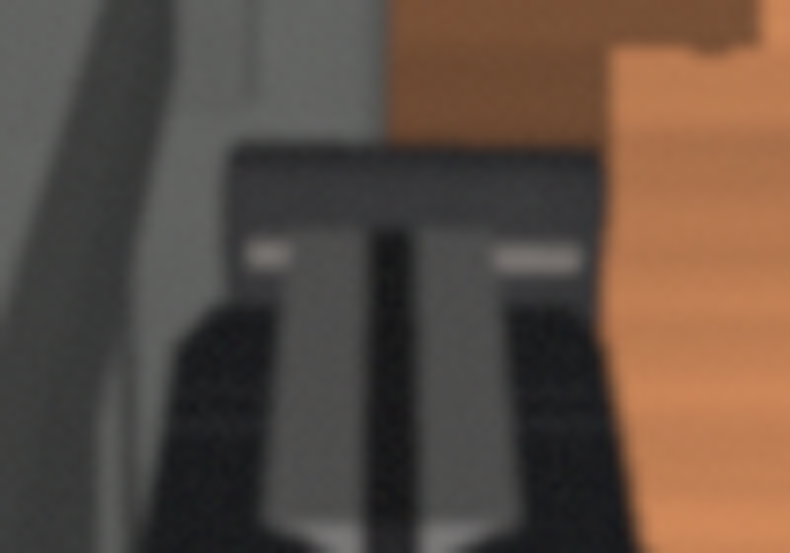

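View pics/s11.png

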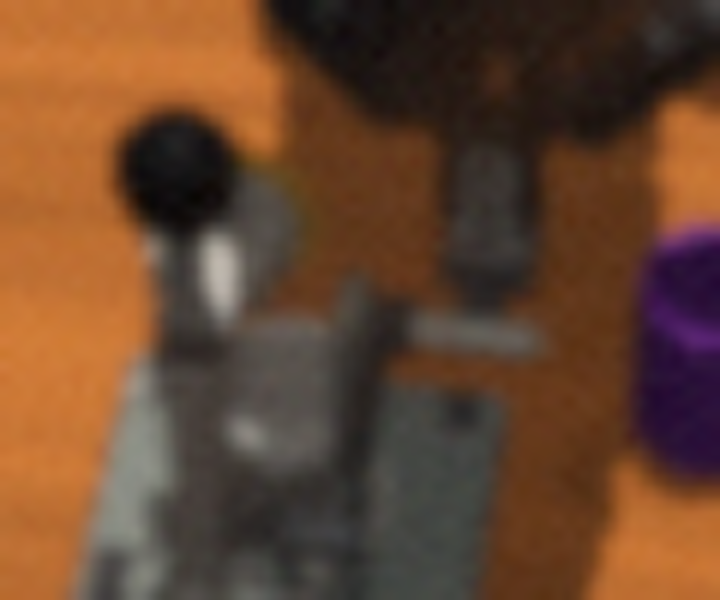

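```bash
python3 - <<'E'
from h import *
d=pickle.load(open("c9.pkl","rb"))
d0=pickle.load(open("c0.pkl","rb"));d8=pickle.load(open("c8.pkl","rb"))
for a in (25,10,0,-10,-20,-26):
    A=np.radians(a)
    f=lambda r:np.array([.66-.064-r*np.cos(A)+.002*np.sin(A),.0945,.174+r*np.sin(A)+.002*np.cos(A)])
    print(a,[(proj(d["wrist"],f(r)).round(1),proj(d8["wrist"],f(r)).round(1)) for r in(.023,.04,.057)],f(.057))
cv2.imwrite("pics/w8c.png",cv2.resize(d8["wrist"]["image"][170:250,200:320],None,fx=6,fy=6,interpolation=cv2.INTER_CUBIC))
E
```

```text
25 [(array([250.8, 274.7]), array([255.1, 211.9])), (array([250.7, 256.6]), array([255.2, 197.1])), (array([250.5, 235.4]), array([255.3, 180.7]))] [0.54518569 0.0945     0.19990186]
10 [(array([250.9, 264.9]), array([255. , 206.6])), (array([250.8, 240.2]), array([255.1, 188.5])), (array([250.7, 212.8]), array([255.3, 169. ]))] [0.54021325 0.0945     0.18586756]
0 [(array([251. , 259.8]), array([255., 204.])), (array([250.9, 232.4]), array([255.1, 184.6])), (array([250.9, 203. ]), array([255.2, 164.3]))] [0.539  0.0945 0.176 ]
-10 [(array([251. , 255.9]), array([255. , 202.2])), (array([251., 227.]), array([255.1, 182.3])), (array([251. , 197.2]), array([255.1, 162. ]))] [0.53951866 0.0945     0.16607167]
-20 [(array([251.1, 253.3]), array([255. , 201.3])), (array([251.1, 224. ]), array([255. , 181.5])), (array([251.2, 195. ]), array([255.1, 161.8]))] [0.54175348 0.0945     0.15638424]
-26 [(array([251.1, 252.3]), array([254.9, 201.1])), (array([251.2, 223.4]), array([255. , 181.7])), (array([251.2, 195.1]), array([255. , 162.7]))] [0.543892   0.0945     0.15081043]
```

View pics/w8c.png

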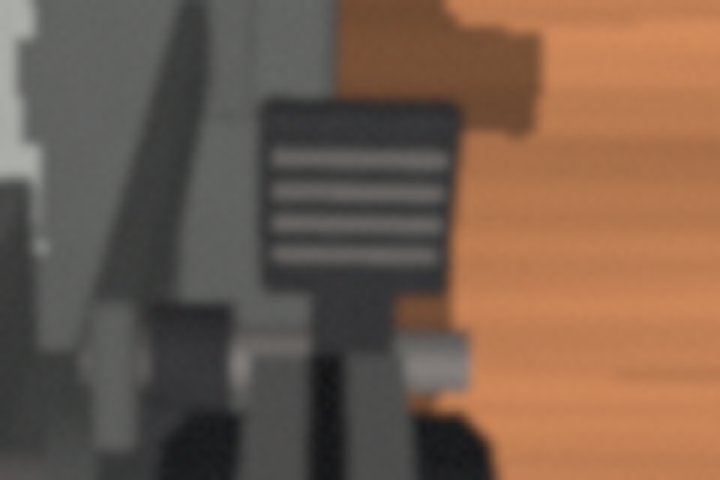

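```bash
python3 - <<'E'
from h import *
d=pickle.load(open("c9.pkl","rb"));p=np.array([.5616,.0941,.1712])
print(ray(d["wrist"],(0,0))[0])
for h in(0,.01,.022):
  for dx in(-.011,0,.011):print(h,dx,[proj(d[n],p+[dx,0,-h]).round(1) for n in("wrist","scene")])
print(proj(d["scene"],np.array([.685,.033,.3235])), 240+177/12-.5,190+168/12-.5)
E
```

```text
[0.48106992 0.09580613 0.32093103]
0 -0.011 [array([250.2, 219.4]), array([280.7, 206.8])]
0 0 [array([250.3, 237.4]), array([280.3, 209.2])]
0 0.011 [array([250.3, 254.6]), array([279.9, 211.7])]
0.01 -0.011 [array([250.4, 212.1]), array([280.6, 208.8])]
0.01 0 [array([250.5, 229.2]), array([280.2, 211.3])]
0.01 0.011 [array([250.5, 245.7]), array([279.8, 213.8])]
0.022 -0.011 [array([250.6, 204.4]), array([280.5, 211.2])]
0.022 0 [array([250.6, 220.6]), array([280.1, 213.6])]
0.022 0.011 [array([250.7, 236.2]), array([279.7, 216.1])]
[254.55591724 203.2440176 ] 254.25 203.5
```

```bash
python3 - <<'E'
from h import *
d=pickle.load(open("c9.pkl","rb"));d8=pickle.load(open("c8.pkl","rb"))
for a in (25,10,0,-10,-20,-26,-32):
    A=np.radians(a)
    f=lambda r:np.array([.665-.064-r*np.cos(A)+.002*np.sin(A),.0945,.174+r*np.sin(A)+.002*np.cos(A)])
    w=[]
    for c in(d8["wrist"],d["wrist"]):
        X=f(.057);w.append((proj(c,X+[0,.013,0])-proj(c,X-[0,.013,0]))[0]); w.append(proj(c,X)[1]);w.append(proj(c,f(.047))[1])
    print(a,np.round(w,1))
E
```

```text
25 [ 35.5 187.2 196.8  56.9 245.2 257.5]
10 [ 33.7 175.3 186.7  52.3 222.1 238.1]
0 [ 32.4 170.4 182.3  49.4 211.9 229. ]
-10 [ 31.2 167.8 179.7  46.5 205.6 223. ]
-20 [ 30.  167.4 178.9  43.9 202.9 219.8]
-26 [ 29.3 168.1 179.3  42.5 202.8 219.2]
-32 [ 28.7 169.5 180.2  41.2 203.6 219.5]
```

```bash
python3 - <<'E'
from h import *
d=pickle.load(open("c8.pkl","rb"));p=np.array([.5601,.0907,.2573])
for h in(-.01,0,.01,.022):
  print(h,[[proj(d[n],p+[dx,0,-h]).round(1)[1] for dx in(-.011,0,.011)] for n in("wrist","scene")])
cv2.imwrite("pics/s8c.png",cv2.resize(d["scene"]["image"][160:220,250:310],(600,600),interpolation=cv2.INTER_CUBIC))
E
```

```text
-0.01 [[np.float64(226.9), np.float64(245.8), np.float64(263.8)], [np.float64(185.5), np.float64(188.0), np.float64(190.5)]]
0 [[np.float64(218.8), np.float64(236.7), np.float64(254.0)], [np.float64(187.8), np.float64(190.3), np.float64(192.8)]]
0.01 [[np.float64(211.5), np.float64(228.7), np.float64(245.2)], [np.float64(190.1), np.float64(192.5), np.float64(195.0)]]
0.022 [[np.float64(203.8), np.float64(220.1), np.float64(235.7)], [np.float64(192.7), np.float64(195.2), np.float64(197.7)]]
```

View pics/s8c.png

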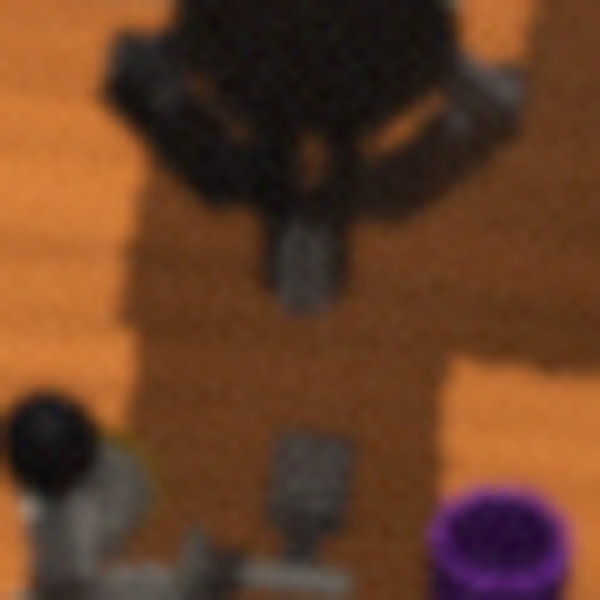

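>>> jog_arm:
  slide:
    - [1,0,2]
    - [2,0,4]
    - [3,0,6]
    - [4,0,8]
    - [4,0,10]
    - [4,0,12]
    - [4,0,14]
    - [4,0,16]
    - [4,0,17]
    - [4,0,17]
  angular:
    - [0,0,0]
    - [0,0,0]
    - [0,0,0]
    - [0,0,0]
    - [0,0,0]
    - [0,0,0]
    - [0,0,0]
    - [0,0,0]
    - [0,0,0]
    - [0,0,0]
  grip: [255,255,255,255,255,255,255,255,255,255]

```text
time_s: 25.57
tcp_pos: [0.5572, 0.0941, 0.1538]
ee_rot: [-0.001, 1.0, 0.0, -0.0]
force: [-0.2, 0.2, 0.8]
width: -0.0001
```

>>> jog_arm:
  slide:
    - [0,0,1]
    - [0,0,2]
    - [0,0,3]
    - [0,0,4]
    - [0,0,5]
    - [0,0,6]
    - [0,0,6]
    - [0,0,6]
    - [0,0,6]
    - [0,0,6]
  angular:
    - [0,0,0]
    - [0,0,0]
    - [0,0,0]
    - [0,0,0]
    - [0,0,0]
    - [0,0,0]
    - [0,0,0]
    - [0,0,0]
    - [0,0,0]
    - [0,0,0]
  grip: [255,255,255,255,255,255,255,255,255,255]

```text
time_s: 26.4
tcp_pos: [0.5581, 0.0941, 0.1512]
ee_rot: [-0.001, 1.0, -0.0, 0.002]
force: [-6.5, -0.6, 24.9]
width: 0.0002
```

```bash
python3 - <<'E'
from h import *
from plant import robot
d={}
for n in("wrist","scene"):
    c=robot.read_camera(n);d[n]=c
go([(.56,.095,.184)])
a=cv2.resize(d["wrist"]["image"][150:280,180:330],(460,400),interpolation=cv2.INTER_CUBIC)
b=cv2.resize(d["scene"]["image"][180:240,250:300],(333,400),interpolation=cv2.INTER_CUBIC)
cv2.imwrite("pics/w12.png",np.hstack([a,b]))
E
```

```text
t 26.5 tcp [0.5581 0.094  0.1512] q [-7.0e-04  1.0e+00 -1.0e-04  2.1e-03] F [-5.4 -0.3 24.9] w -0.0005
[ -2.1   0.9 -32.8] [-0.01  0.24  0.09]
```

View pics/w12.png

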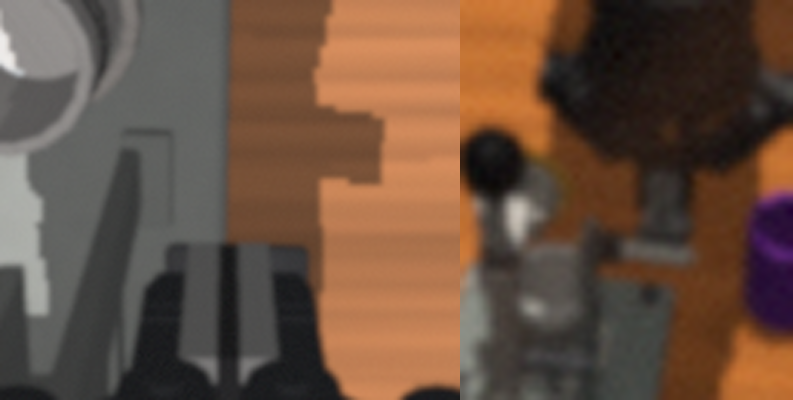

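>>> jog_arm:
  slide:
    - [0,0,-8]
    - [0,0,-25]
    - [0,0,-50]
    - [0,0,-80]
    - [0,0,-115]
    - [0,0,-150]
    - [0,0,-180]
    - [0,0,-205]
    - [0,0,-220]
    - [0,0,-220]
  angular:
    - [0,0,0]
    - [0,0,0]
    - [0,0,0]
    - [0,0,0]
    - [0,0,0]
    - [0,0,0]
    - [0,0,0]
    - [0,0,0]
    - [0,0,0]
    - [0,0,0]
  grip: [255,255,255,255,255,255,255,200,150,80]

```text
time_s: 27.33
tcp_pos: [0.558, 0.0941, 0.3713]
ee_rot: [-0.001, 1.0, 0.0, 0.002]
force: [-0.1, 0.2, -0.0]
width: 0.036
```

```bash
python3 - <<'E'
from h import *
from plant import robot
d={}
for n in("wrist","scene"):
    c=robot.read_camera(n);d[n]=c
pickle.dump(d,open("c13.pkl","wb"))
go([(.685,.033,.41)])
a=cv2.resize(d["wrist"]["image"],(500,375),interpolation=cv2.INTER_CUBIC)
b=cv2.resize(d["scene"]["image"][160:240,240:304],(300,375),interpolation=cv2.INTER_CUBIC)
cv2.imwrite("pics/w13.png",np.hstack([a,b]))
cv2.imwrite("pics/w13c.png",cv2.resize(d["wrist"]["image"][130:230,200:320],(720,600),interpolation=cv2.INTER_CUBIC))
E
```

```text
t 27.43 tcp [0.5576 0.0941 0.3679] q [-7.e-04  1.e+00  0.e+00 -1.e-04] F [-0.1  0.6  0. ] w 0.0503
[-127.3  -61.3  -42.2] [ 0.   -0.01  0.08]
```

View pics/w13.png

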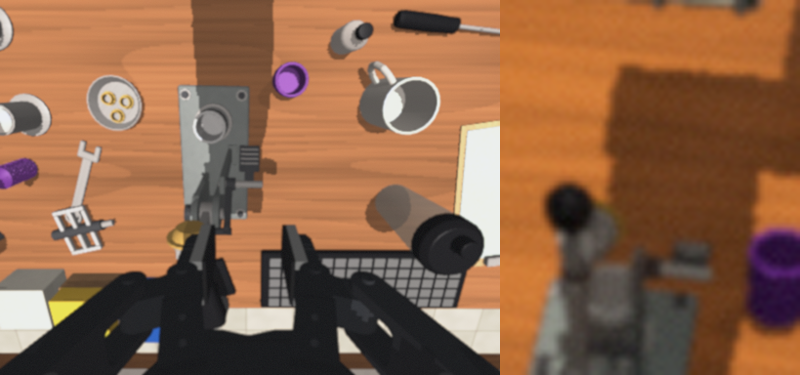

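View pics/w13c.png

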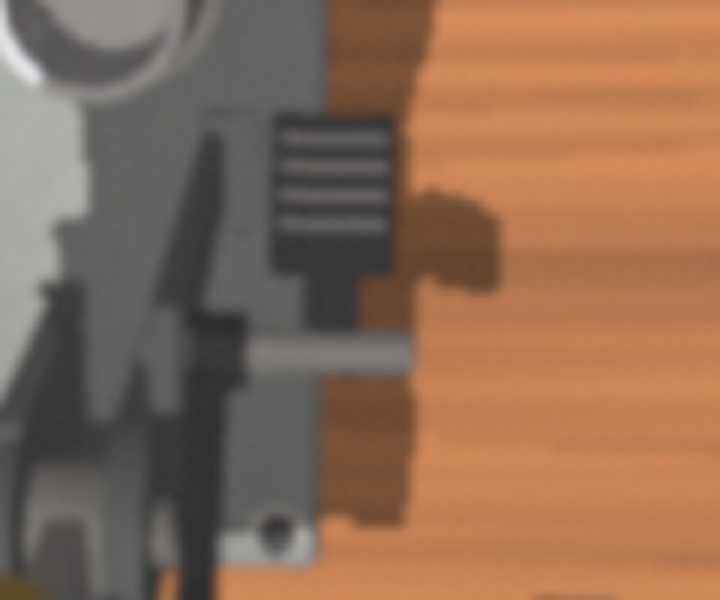

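```bash
python3 - <<'E'
from h import *
d=pickle.load(open("c13.pkl","rb"))
for a in (25,5,0,-10,-20,-26):
    A=np.radians(a)
    f=lambda r:np.array([.665-.064-r*np.cos(A)+.002*np.sin(A),.0945,.174+r*np.sin(A)+.002*np.cos(A)])
    c=d["wrist"];w=(proj(c,f(.057)+[0,.013,0])-proj(c,f(.057)-[0,.013,0]))[0]
    print(a,[proj(c,f(r))[1].round(1) for r in(.023,.057)],w.round(1),proj(d["scene"],f(.057)).round(1))
print("rod",proj(c,np.array([.601,.0945,.174])))
print("knob",proj(c,np.array([.685,.033,.324])),proj(d["scene"],np.array([.685,.033,.324])))
E
```

```text
25 [np.float64(178.1), np.float64(155.2)] 23.7 [281.  200.7]
5 [np.float64(174.1), np.float64(146.5)] 22.6 [281.1 203.4]
0 [np.float64(173.4), np.float64(145.4)] 22.3 [281.  204.3]
-10 [np.float64(172.5), np.float64(144.2)] 21.7 [280.9 206.5]
-20 [np.float64(172.1), np.float64(144.5)] 21.1 [280.8 208.9]
-26 [np.float64(172.2), np.float64(145.4)] 20.8 [280.7 210.5]
rod [252.271577   190.84218351]
knob [178.76887911 344.45965057] [254.55106401 203.12068811]
```

```bash
python3 - <<'E'
from h import *
d=pickle.load(open("c1.pkl","rb"));c=d["wrist"];p=np.array([.5237,-.2753,.2599])
im=c["image"][200:300,150:360];cv2.imwrite("pics/w1c.png",cv2.resize(im,None,fx=3.7,fy=3.7,interpolation=cv2.INTER_CUBIC))
for h in(-30,-20,-10,0,10,22):
    print(h,[(proj(c,p+[dx,0.0327,-h/1000]).round(1),proj(c,p+[dx,-0.0327,-h/1000]).round(1)) for dx in(-.011,.0,.011)])
E
```

```text
-30 [(array([321.8, 246. ]), array([178.1, 245.9])), (array([320.1, 266.9]), array([179.9, 266.8])), (array([318.4, 286.8]), array([181.7, 286.7]))]
-20 [(array([317.3, 235.6]), array([183. , 235.5])), (array([315.8, 255.4]), array([184.6, 255.3])), (array([314.4, 274.3]), array([186.1, 274.2]))]
-10 [(array([313.4, 226.4]), array([187.4, 226.3])), (array([312.1, 245.2]), array([188.8, 245.1])), (array([310.8, 263.2]), array([190.1, 263.1]))]
0 [(array([310. , 218.3]), array([191.2, 218.2])), (array([308.8, 236.2]), array([192.4, 236.1])), (array([307.6, 253.4]), array([193.6, 253.3]))]
10 [(array([306.9, 211.1]), array([194.6, 211. ])), (array([305.8, 228.2]), array([195.7, 228.1])), (array([304.8, 244.6]), array([196.8, 244.5]))]
22 [(array([303.6, 203.4]), array([198.2, 203.3])), (array([302.6, 219.6]), array([199.2, 219.5])), (array([301.7, 235.2]), array([200.1, 235.1]))]
```

View pics/w1c.png

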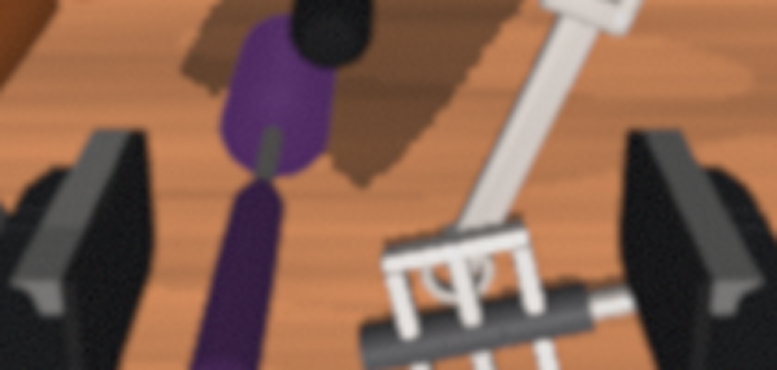

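>>> jog_arm:
  slide:
    - [-5,-2,-5]
    - [-20,-9,-12]
    - [-42,-20,-20]
    - [-66,-32,-20]
    - [-90,-43,-20]
    - [-110,-53,-20]
    - [-123,-59,-20]
    - [-127,-61,-20]
    - [-127,-61,-20]
    - [-127,-61,-20]
  angular:
    - [0,0,0]
    - [0,0,0]
    - [0,0,0]
    - [0,0,0]
    - [0,0,0]
    - [0,0,0]
    - [0,0,0]
    - [0,0,0]
    - [0,0,0]
    - [0,0,0]
  grip: [60,60,60,60,60,60,60,60,60,60]

```text
time_s: 28.27
tcp_pos: [0.6833, 0.0335, 0.3861]
ee_rot: [-0.001, 1.0, 0.0, -0.0]
force: [-0.8, 0.9, 0.7]
width: 0.0652
```

```bash
python3 - <<'E'
from h import *
from plant import robot
d={}
for n in("wrist","scene"):
    c=robot.read_camera(n);d[n]=c
pickle.dump(d,open("c14.pkl","wb"))
go([(.685,.033,.294)])
print(proj(d["wrist"],np.array([.685,.033,.322])))
a=cv2.resize(d["wrist"]["image"],(500,375),interpolation=cv2.INTER_CUBIC)
b=cv2.resize(d["scene"]["image"][130:230,220:300],(300,375),interpolation=cv2.INTER_CUBIC)
cv2.imwrite("pics/w14.png",np.hstack([a,b]))
E
```

```text
t 28.37 tcp [0.6828 0.0338 0.3876] q [-1.e-03  1.e+00  0.e+00  7.e-04] F [0.2 0.3 0.7] w 0.0653
[-2.  -0.8 93.6] [0.   0.09 0.12]
[250.50301338 199.06760311]
```

View pics/w14.png

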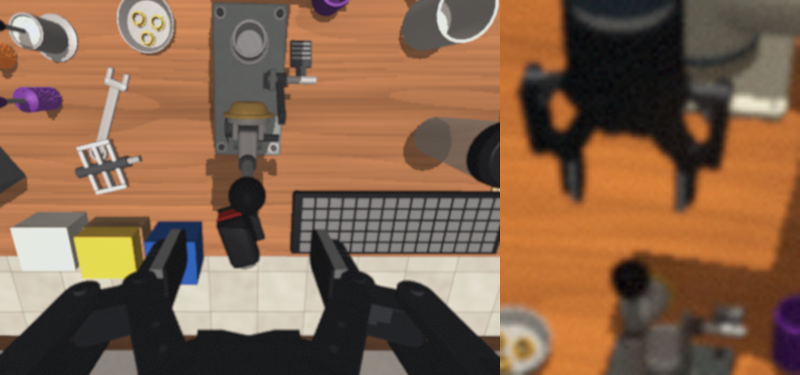

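>>> jog_arm:
  slide:
    - [-1,0,8]
    - [-2,0,20]
    - [-2,0,35]
    - [-2,0,50]
    - [-2,0,63]
    - [-2,0,75]
    - [-2,0,84]
    - [-2,0,90]
    - [-2,0,93]
    - [-2,0,93]
  angular:
    - [0,0,0]
    - [0,0,0]
    - [0,0,0]
    - [0,0,0]
    - [0,0,0]
    - [0,0,0]
    - [0,0,0]
    - [0,0,0]
    - [0,0,0]
    - [0,0,0]
  grip: [60,60,60,60,60,60,60,60,60,60]

```text
time_s: 29.2
tcp_pos: [0.6854, 0.0336, 0.2943]
ee_rot: [-0.001, 1.0, -0.0, 0.001]
force: [-0.7, 0.0, 0.5]
width: 0.0654
```

```bash
python3 - <<'E'
from h import *
from plant import robot
d={}
for n in("wrist","scene"):
    c=robot.read_camera(n);d[n]=c
go([(.685,.033,.294)])
a=cv2.resize(d["wrist"]["image"][150:384,130:380],(450,421),interpolation=cv2.INTER_CUBIC)
b=cv2.resize(d["scene"]["image"][150:230,220:284],(337,421),interpolation=cv2.INTER_CUBIC)
cv2.imwrite("pics/w15.png",np.hstack([a,b]))
E
```

```text
t 29.3 tcp [0.6858 0.0333 0.295 ] q [-8.0e-04  1.0e+00 -1.0e-04  1.3e-03] F [0.5 0.5 0.9] w 0.0654
[ 0.8 -0.3  1. ] [-0.01  0.15  0.09]
```

View pics/w15.png

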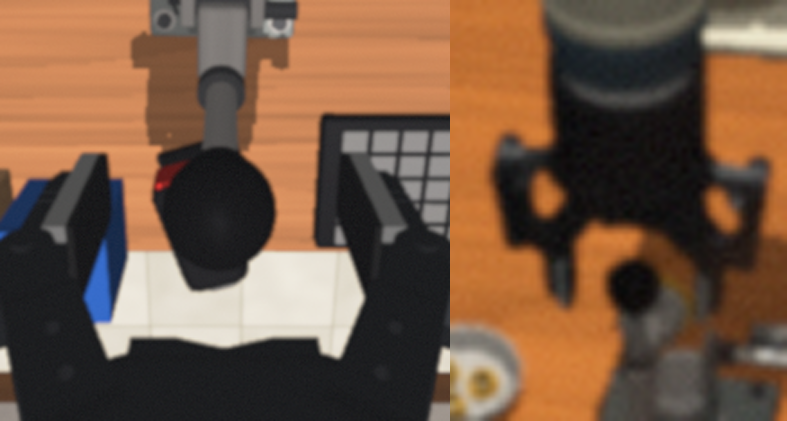

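>>> jog_arm:
  slide:
    - [0,0,0]
    - [0,0,0]
    - [0,0,0]
    - [0,0,0]
    - [0,0,0]
    - [0,0,0]
    - [0,0,0]
    - [0,0,0]
    - [0,0,0]
    - [0,0,0]
  angular:
    - [0,0,0]
    - [0,0,0]
    - [0,0,0]
    - [0,0,0]
    - [0,0,0]
    - [0,0,0]
    - [0,0,0]
    - [0,0,0]
    - [0,0,0]
    - [0,0,0]
  grip: [255,255,255,255,255,255,255,255,255,255]
  newtons: 70

```text
time_s: 30.13
tcp_pos: [0.6862, 0.0325, 0.2948]
ee_rot: [-0.0, 1.0, -0.001, 0.001]
force: [0.6, -5.1, 4.7]
width: 0.0271
```

```bash
python3 - <<'E'
from h import *
from plant import robot
d={}
for n in("wrist","scene"):
    c=robot.read_camera(n);d[n]=c
go([(.685,.033,.294)])
a=cv2.resize(d["wrist"]["image"][150:384,130:380],(450,421),interpolation=cv2.INTER_CUBIC)
b=cv2.resize(d["scene"]["image"][150:230,220:284],(337,421),interpolation=cv2.INTER_CUBIC)
cv2.imwrite("pics/w16.png",np.hstack([a,b]))
print(["%.1f"%t for t in range(0)])
P=lambda th:(200*np.sin(np.radians(7-th)),125+200*np.cos(np.radians(7-th)))
def tab(t0,ths):
    for t in ths:
        dx=P(t)[0]-P(t0)[0];dz=P(t)[1]-P(t0)[1];print(t,round(-dx,1),round(-.008*dx,1),round(-dz,1))
tab(0,[1,3,5,8,11,14,17,20,23,26]);tab(26,[29,32,35,38,41,44,47,50,53,56]);tab(56,[59,62,65,68,71,74,77,80,82,84]);tab(84,[86,88,90,91,92,93,94,95,96,97])
E
```

```text
t 30.23 tcp [0.6862 0.0325 0.2948] q [-4.0e-04  1.0e+00 -6.0e-04  1.5e-03] F [-0.4 -5.8  5.7] w 0.0271
[1.2 0.5 0.8] [-0.07  0.17  0.05]
[]
1 3.5 0.0 -0.4
3 10.4 0.1 -1.0
5 17.4 0.1 -1.4
8 27.9 0.2 -1.5
11 38.3 0.3 -1.0
14 48.7 0.4 -0.0
17 59.1 0.5 1.5
20 69.4 0.6 3.6
23 79.5 0.6 6.3
26 89.5 0.7 9.4
29 9.8 0.1 3.7
32 19.4 0.2 7.8
35 28.8 0.2 12.5
38 37.9 0.3 17.7
41 46.7 0.4 23.3
44 55.2 0.4 29.4
47 63.4 0.5 35.9
50 71.3 0.6 42.8
53 78.8 0.6 50.2
56 85.8 0.7 57.9
59 6.7 0.1 8.1
62 12.9 0.1 16.5
65 18.7 0.1 25.2
68 24.0 0.2 34.2
71 28.8 0.2 43.5
74 33.2 0.3 53.1
77 37.0 0.3 62.8
80 40.3 0.3 72.7
82 42.2 0.3 79.4
84 43.9 0.4 86.2
86 1.5 0.0 6.8
88 2.7 0.0 13.7
90 3.6 0.0 20.6
91 4.0 0.0 24.1
92 4.4 0.0 27.6
93 4.6 0.0 31.0
94 4.9 0.0 34.5
95 5.0 0.0 38.0
96 5.1 0.0 41.5
97 5.1 0.0 45.0
```

View pics/w16.png

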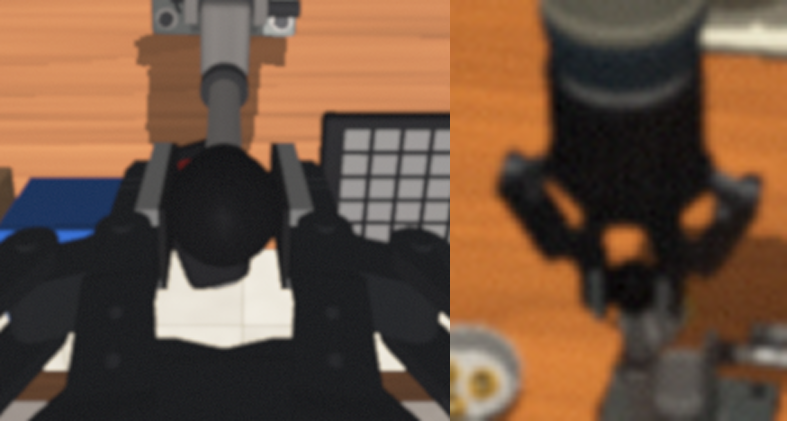

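>>> jog_arm:
  slide:
    - [3.5,-0.5,-0.4]
    - [10.4,-1,-1]
    - [17.4,-1,-1.4]
    - [27.9,-1,-1.5]
    - [38.3,-0.8,-1]
    - [48.7,-0.7,0]
    - [59.1,-0.6,1.5]
    - [69.4,-0.5,3.6]
    - [79.5,-0.4,6.3]
    - [89.5,-0.3,9.4]
  angular:
    - [0,0,0]
    - [0,0,0]
    - [0,0,0]
    - [0,0,0]
    - [0,0,0]
    - [0,0,0]
    - [0,0,0]
    - [0,0,0]
    - [0,0,0]
    - [0,0,0]
  grip: [255,255,255,255,255,255,255,255,255,255]

```text
time_s: 31.07
tcp_pos: [0.5971, 0.0338, 0.2852]
ee_rot: [-0.001, 1.0, 0.001, 0.002]
force: [5.4, 2.5, 2.4]
width: 0.0269
```

```bash
python3 - <<'E'
from h import *
from plant import robot
d={}
for n in("wrist","scene"):
    c=robot.read_camera(n);d[n]=c
go([(.685,.033,.294)])
a=cv2.resize(d["wrist"]["image"][150:384,130:380],(450,421),interpolation=cv2.INTER_CUBIC)
b=cv2.resize(d["scene"]["image"][150:230,220:284],(337,421),interpolation=cv2.INTER_CUBIC)
cv2.imwrite("pics/w17.png",np.hstack([a,b]))
E
```

```text
t 31.17 tcp [0.5961 0.0338 0.2849] q [-1.1e-03  1.0e+00  8.0e-04  1.5e-03] F [4.2 4.5 2.3] w 0.0269
[-88.9  -0.9  -8.8] [0.09 0.17 0.12]
```

View pics/w17.png

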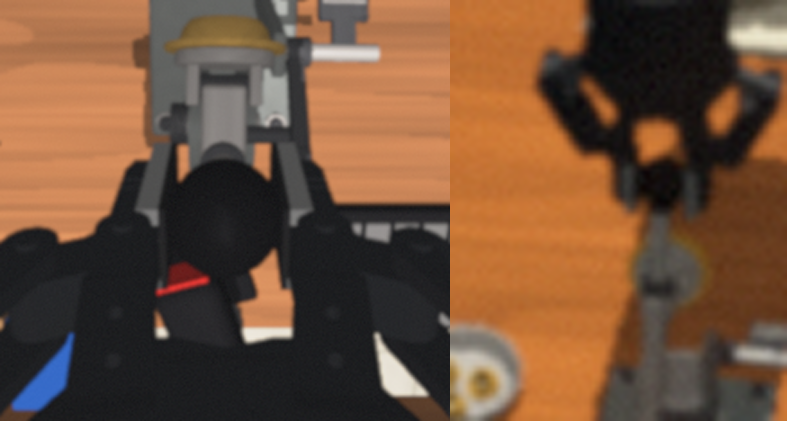

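>>> jog_arm:
  slide:
    - [9.8,0.4,3.7]
    - [19.4,0.8,7.8]
    - [28.8,1.2,12.5]
    - [37.9,1.5,17.7]
    - [46.7,1.5,23.3]
    - [55.2,1.5,29.4]
    - [63.4,1.6,35.9]
    - [71.3,1.7,42.8]
    - [78.8,1.7,50.2]
    - [85.8,1.7,57.9]
  angular:
    - [0,0,0]
    - [0,0,0]
    - [0,0,0]
    - [0,0,0]
    - [0,0,0]
    - [0,0,0]
    - [0,0,0]
    - [0,0,0]
    - [0,0,0]
    - [0,0,0]
  grip: [255,255,255,255,255,255,255,255,255,255]

```text
time_s: 32.0
tcp_pos: [0.5117, 0.0352, 0.2272]
ee_rot: [-0.001, 1.0, 0.001, 0.002]
force: [4.0, 5.5, 5.9]
width: 0.0266
```

```bash
python3 - <<'E'
from h import *
from plant import robot
d={}
for n in("wrist","scene"):
    c=robot.read_camera(n);d[n]=c
go([(.685,.033,.294)])
a=cv2.resize(d["wrist"]["image"][100:384,130:380],(400,454),interpolation=cv2.INTER_CUBIC)
b=cv2.resize(d["scene"]["image"][150:240,220:300],(400,454),interpolation=cv2.INTER_CUBIC)
cv2.imwrite("pics/w18.png",np.hstack([a,b]))
E
```

```text
t 32.1 tcp [0.511  0.0352 0.2264] q [-1.1e-03  1.0e+00  9.0e-04  1.1e-03] F [3.6 4.7 4.6] w 0.027
[-174.2   -2.5  -67.2] [0.11 0.13 0.12]
```

View pics/w18.png

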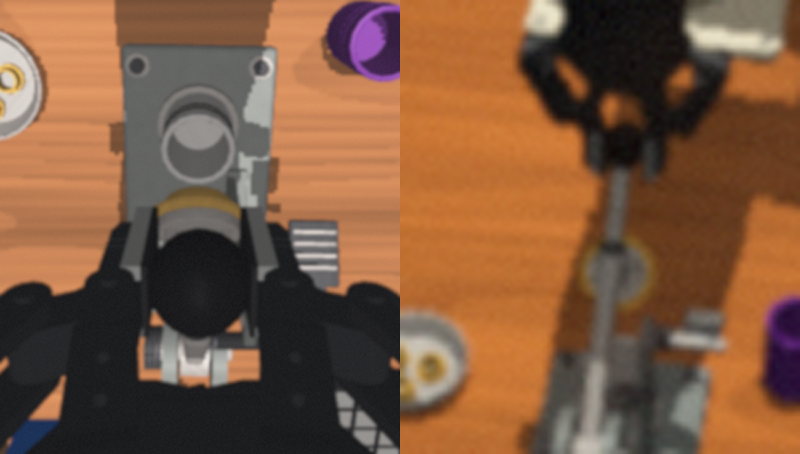

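>>> jog_arm:
  slide:
    - [6.7,0.3,8.1]
    - [12.9,0.6,16.5]
    - [18.7,1,25.2]
    - [24,1,34.2]
    - [28.8,1,43.5]
    - [33.2,1,53.1]
    - [37,1,62.8]
    - [40.3,1,72.7]
    - [42.2,1,79.4]
    - [43.9,1,86.2]
  angular:
    - [0,0,0]
    - [0,0,0]
    - [0,0,0]
    - [0,0,0]
    - [0,0,0]
    - [0,0,0]
    - [0,0,0]
    - [0,0,0]
    - [0,0,0]
    - [0,0,0]
  grip: [255,255,255,255,255,255,255,255,255,255]

```text
time_s: 32.93
tcp_pos: [0.47, 0.036, 0.1411]
ee_rot: [-0.001, 1.0, 0.001, 0.003]
force: [18.6, 8.2, -4.8]
width: 0.0269
```

```bash
python3 - <<'E'
from h import *
from plant import robot
d={}
for n in("wrist","scene"):
    c=robot.read_camera(n);d[n]=c
go([(.685,.033,.294)])
a=cv2.resize(d["wrist"]["image"][100:384,130:380],(400,454),interpolation=cv2.INTER_CUBIC)
b=cv2.resize(d["scene"]["image"][150:240,220:300],(400,454),interpolation=cv2.INTER_CUBIC)
cv2.imwrite("pics/w19.png",np.hstack([a,b]))
E
```

```text
t 33.03 tcp [0.4721 0.036  0.1411] q [-0.001   1.      0.0011  0.0052] F [20.3  7.2  0.9] w 0.0271
[-214.5   -3.1 -150.6] [0.12 0.59 0.11]
```

View pics/w19.png

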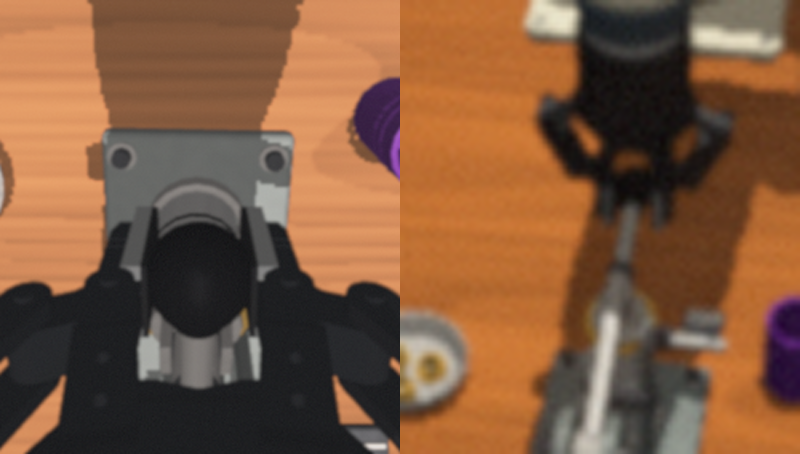

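>>> jog_arm:
  slide:
    - [-2,0.5,3]
    - [-3,1,7]
    - [-3,1.5,11]
    - [-2,1.5,15]
    - [-1.5,1.5,19]
    - [-1,1.5,23]
    - [-0.5,1.5,27]
    - [0,1.5,31]
    - [0,1.5,35]
    - [0,1.5,37]
  angular:
    - [0,0,0]
    - [0,0,0]
    - [0,0,0]
    - [0,0,0]
    - [0,0,0]
    - [0,0,0]
    - [0,0,0]
    - [0,0,0]
    - [0,0,0]
    - [0,0,0]
  grip: [255,255,255,255,255,255,255,255,255,255]

```text
time_s: 33.87
tcp_pos: [0.4662, 0.0363, 0.1031]
ee_rot: [-0.001, 1.0, -0.001, -0.001]
force: [-8.0, -3.1, 8.9]
width: 0.0267
```

```bash
python3 - <<'E'
from h import *
from plant import robot
d={}
for n in("wrist","scene"):
    c=robot.read_camera(n);d[n]=c
go([(.685,.033,.294)])
a=cv2.resize(d["wrist"]["image"][100:384,130:380],(400,454),interpolation=cv2.INTER_CUBIC)
b=cv2.resize(d["scene"]["image"][150:240,220:300],(400,454),interpolation=cv2.INTER_CUBIC)
cv2.imwrite("pics/w20.png",np.hstack([a,b]))
E
```

```text
t 33.97 tcp [0.4661 0.0363 0.1032] q [-9.e-04  1.e+00 -6.e-04 -8.e-04] F [-7.9 -3.5  9.1] w 0.0273
[-218.5   -4.  -191.1] [-0.07 -0.09  0.1 ]
```

View pics/w20.png

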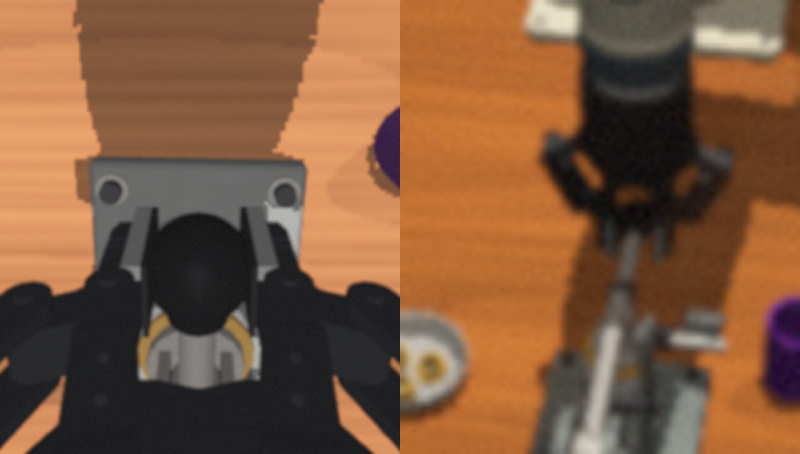

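>>> jog_arm:
  slide:
    - [1,-0.5,1]
    - [1.5,-0.5,2]
    - [1.5,-0.5,3]
    - [1.5,-0.5,4]
    - [1.5,-0.5,5]
    - [1.5,-0.5,6]
    - [1.5,-0.5,6]
    - [1.5,-0.5,6]
    - [1.5,-0.5,6]
    - [1.5,-0.5,6]
  angular:
    - [0,0,0]
    - [0,0,0]
    - [0,0,0]
    - [0,0,0]
    - [0,0,0]
    - [0,0,0]
    - [0,0,0]
    - [0,0,0]
    - [0,0,0]
    - [0,0,0]
  grip: [255,255,255,255,255,255,255,255,255,255]

```text
time_s: 34.8
tcp_pos: [0.4689, 0.0363, 0.0987]
ee_rot: [-0.002, 1.0, 0.0, 0.003]
force: [8.2, 0.9, 6.6]
width: 0.027
```

```bash
python3 - <<'E'
from h import *
from plant import robot
d={}
for n in("wrist","scene"):
    c=robot.read_camera(n);d[n]=c
pickle.dump(d,open("c21.pkl","wb"))
go([(.685,.033,.294)]);s=robot.get_state();print(s["moment"],s["qd"])
a=cv2.resize(d["wrist"]["image"][200:384,150:360],(400,350),interpolation=cv2.INTER_CUBIC)
b=cv2.resize(d["scene"]["image"][180:240,230:290],(400,400),interpolation=cv2.INTER_CUBIC)[:350]
cv2.imwrite("pics/w21.png",np.hstack([a,b]))
E
```

```text
t 34.9 tcp [0.4689 0.0363 0.0987] q [-0.0017  1.      0.      0.0035] F [8.6 0.5 6.8] w 0.0268
[-217.4   -4.  -193.8] [0.   0.4  0.19]
[ 0.24814511 -1.45361256  1.21036173] [ 0.00077327  0.00099015  0.00036493  0.00031236  0.00058412 -0.00098004]
```

View pics/w21.png

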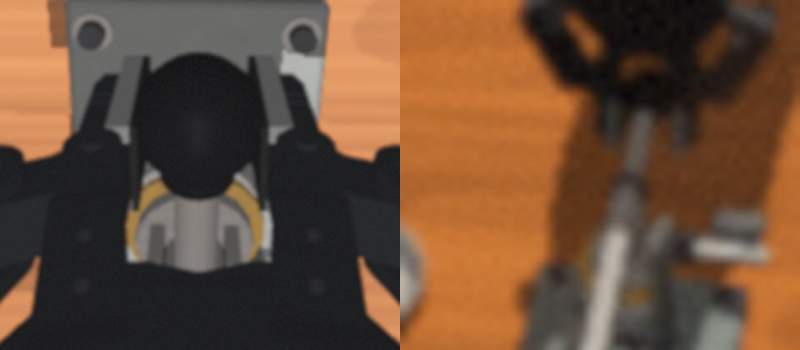

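>>> jog_arm:
  slide:
    - [-1,0,0.5]
    - [-1.5,0,1]
    - [-1.5,0,1.5]
    - [-1.5,0,2]
    - [-1.5,0,2.5]
    - [-1.5,0,3]
    - [-1.5,0,3]
    - [-1.5,0,3]
    - [-1.5,0,3]
    - [-1.5,0,3]
  angular:
    - [0,0,0]
    - [0,0,0]
    - [0,0,0]
    - [0,0,0]
    - [0,0,0]
    - [0,0,0]
    - [0,0,0]
    - [0,0,0]
    - [0,0,0]
    - [0,0,0]
  grip: [255,255,255,255,255,255,255,255,255,255]

```text
time_s: 35.73
tcp_pos: [0.4688, 0.0363, 0.0952]
ee_rot: [-0.002, 1.0, -0.0, 0.002]
force: [2.2, -0.2, 7.0]
width: 0.0269
```

>>> jog_arm:
  slide:
    - [0,0,0.5]
    - [0,0,1]
    - [0,0,1.5]
    - [0,0,2]
    - [0,0,2.5]
    - [0,0,3]
    - [0,0,3]
    - [0,0,3]
    - [0,0,3]
    - [0,0,3]
  angular:
    - [0,0,0]
    - [0,0,0]
    - [0,0,0]
    - [0,0,0]
    - [0,0,0]
    - [0,0,0]
    - [0,0,0]
    - [0,0,0]
    - [0,0,0]
    - [0,0,0]
  grip: [255,255,255,255,255,255,255,255,255,255]

```text
time_s: 36.57
tcp_pos: [0.4687, 0.0363, 0.0922]
ee_rot: [-0.002, 1.0, -0.0, 0.002]
force: [2.5, 0.4, 7.4]
width: 0.0271
```

```bash
python3 - <<'E'
from h import *
from plant import robot
d={}
for n in("wrist","scene","top"):
    c=robot.read_camera(n);d[n]=c
pickle.dump(d,open("c22.pkl","wb"))
go([(.685,.033,.294)]);s=robot.get_state();print(s["moment"])
a=cv2.resize(d["wrist"]["image"][200:384,150:360],(400,350),interpolation=cv2.INTER_CUBIC)
b=cv2.resize(d["scene"]["image"][180:240,230:290],(400,400),interpolation=cv2.INTER_CUBIC)[:350]
cv2.imwrite("pics/w22.png",np.hstack([a,b]))
c=d["scene"]
for th in(90,94,97):
    A=np.radians(7-th); o=np.array([.6615,.0325,.125]); pj=lambda r:proj(c,o+r*np.array([np.sin(A),0,np.cos(A)])).round(1)
    print(th,pj(.2),pj(.12))
E
```

```text
t 36.72 tcp [0.4686 0.0363 0.0922] q [-1.7e-03  1.0e+00 -1.0e-04  1.7e-03] F [2.1 0.1 6.7] w 0.0272
[-217.    -4.1 -201.1] [-0.01  0.2   0.19]
[ 0.07213018 -0.37432004  1.28221584]
90 [265.9 190.9] [262.6 209.4]
94 [265.9 193.4] [262.7 210.9]
97 [266.  195.4] [262.7 212. ]
```

View pics/w22.png

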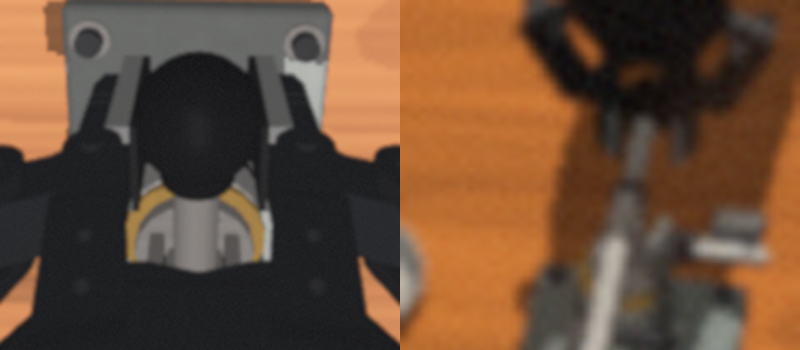

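>>> jog_arm:
  slide:
    - [0,0,0.5]
    - [0,0,1]
    - [0,0,1.5]
    - [0,0,2]
    - [0,0,2.5]
    - [0,0,3]
    - [0,0,3.5]
    - [0,0,3.5]
    - [0,0,3.5]
    - [0,0,3.5]
  angular:
    - [0,0,0]
    - [0,0,0]
    - [0,0,0]
    - [0,0,0]
    - [0,0,0]
    - [0,0,0]
    - [0,0,0]
    - [0,0,0]
    - [0,0,0]
    - [0,0,0]
  grip: [255,255,255,255,255,255,255,255,255,255]

```text
time_s: 37.55
tcp_pos: [0.4686, 0.0363, 0.0887]
ee_rot: [-0.002, 1.0, -0.0, 0.002]
force: [0.6, 0.3, 7.3]
width: 0.0268
```

>>> jog_arm:
  slide:
    - [0,0,0.5]
    - [0,0,1]
    - [0,0,1.5]
    - [0,0,2]
    - [0,0,2.5]
    - [0,0,3]
    - [0,0,3.5]
    - [0,0,3.5]
    - [0,0,3.5]
    - [0,0,3.5]
  angular:
    - [0,0,0]
    - [0,0,0]
    - [0,0,0]
    - [0,0,0]
    - [0,0,0]
    - [0,0,0]
    - [0,0,0]
    - [0,0,0]
    - [0,0,0]
    - [0,0,0]
  grip: [255,255,255,255,255,255,255,255,255,255]

```text
time_s: 38.38
tcp_pos: [0.4738, 0.0363, 0.0868]
ee_rot: [-0.002, 1.0, 0.0, 0.007]
force: [18.8, 2.2, 5.7]
width: 0.024
```

```bash
python3 - <<'E'
from h import *
from plant import robot
d={}
for n in("wrist","scene","top"):
    c=robot.read_camera(n);d[n]=c
pickle.dump(d,open("c23.pkl","wb"))
go([(.685,.033,.294)]);s=robot.get_state();print(s["moment"])
a=cv2.resize(d["wrist"]["image"],(450,338),interpolation=cv2.INTER_CUBIC)
b=cv2.resize(d["scene"]["image"][180:240,230:290],(338,338),interpolation=cv2.INTER_CUBIC)
cv2.imwrite("pics/w23.png",np.hstack([a,b]))
p=np.array([.4686,.0363,.0852])
c=d["wrist"]
for h in(-20,-28,-36):print(h,proj(c,p+[0,0,-h/1000]).round(1))
E
```

```text
t 38.53 tcp [0.4738 0.0364 0.0868] q [-1.7e-03  1.0e+00  2.0e-04  6.7e-03] F [19.7  2.9  6.8] w 0.0244
[-214.    -4.  -204.3] [0.02 0.77 0.2 ]
[ 0.55861416 -3.34017368  1.13110596]
-20 [249.8 246.2]
-28 [249.6 255.1]
-36 [249.4 264.9]
```

View pics/w23.png

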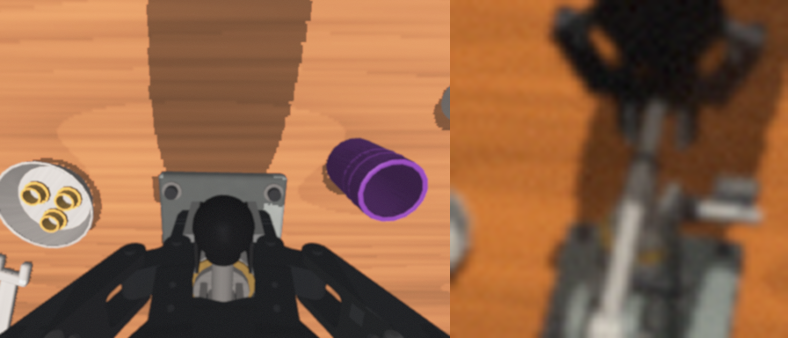

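```bash
python3 - <<'E'
from h import *
d=pickle.load(open("c23.pkl","rb"))["wrist"];d2=pickle.load(open("c22.pkl","rb"))["wrist"];d1=pickle.load(open("c21.pkl","rb"))["wrist"]
for n,c in(("23",d),("22",d2),("21",d1)):
    cv2.imwrite(f"pics/b{n}.png",cv2.resize(c["image"][200:340,180:330],(750,700)[:2] and (640,597),interpolation=cv2.INTER_CUBIC))
    im=c["image"];m=(im.max(2)<45).astype(np.uint8)
    print(n)
E
```

```text
23
22
21
```

View pics/b23.png

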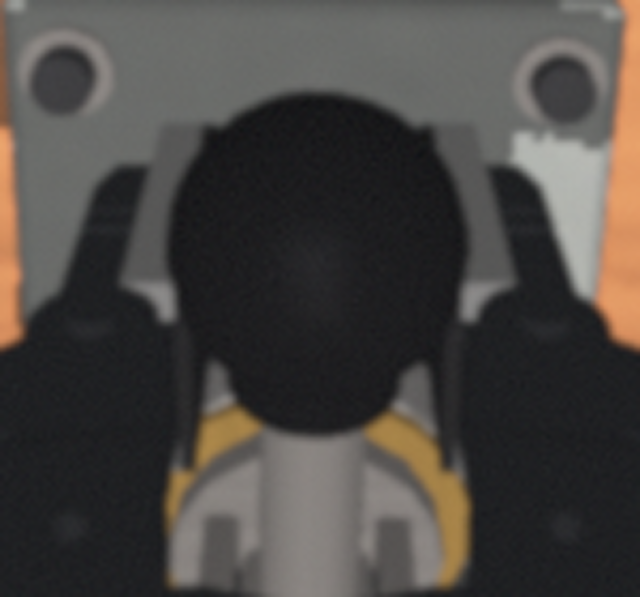

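View pics/b21.png

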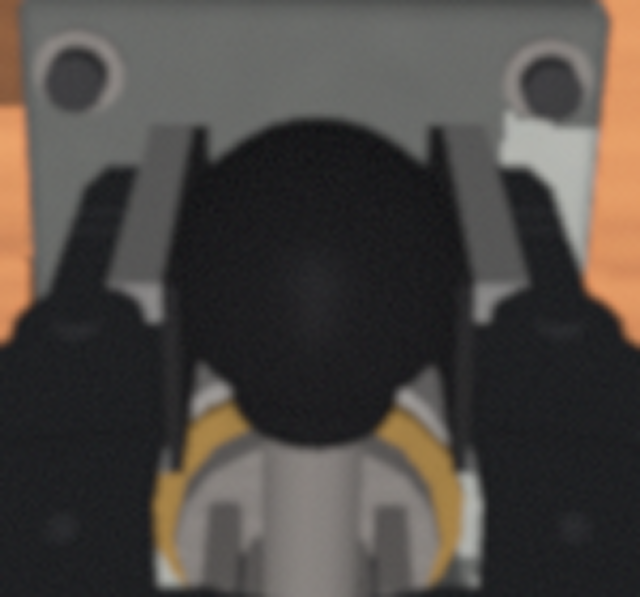

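```bash
python3 - <<'E'
from h import *
for f,uv,w in(("c23.pkl",(180+317/4.267,200+245/4.267),300/4.267),("c21.pkl",(180+317/4.267,200+275/4.267),290/4.267)):
    c=pickle.load(open(f,"rb"))["wrist"]
    q=und(c,uv);dep=.030*298.7/w*np.sqrt(1+q@q*0)
    X=np.array(c["R"]).T@(np.append(q,1)*dep-np.array(c["t"]));print(X,ray(c,uv)[0])
E
```

```text
[0.46223497 0.03844174 0.12509635] [0.39132396 0.03785002 0.23544713]
[0.46298567 0.03845988 0.13422857] [0.38743677 0.03788022 0.24786669]
```

>>> jog_arm:
  slide:
    - [0,0,0]
    - [0,0,0]
    - [1,0,0]
    - [3,0,0]
    - [5,0,0]
    - [7,0,0]
    - [9,0,0]
    - [9,0,0]
    - [9,0,0]
    - [9,0,0]
  angular:
    - [0,0,0]
    - [0,0,0]
    - [0,0,0]
    - [0,0,0]
    - [0,0,0]
    - [0,0,0]
    - [0,0,0]
    - [0,0,0]
    - [0,0,0]
    - [0,0,0]
  grip: [255,255,255,255,255,255,255,255,255,255]
  newtons: 30

```text
time_s: 39.37
tcp_pos: [0.4739, 0.0362, 0.0899]
ee_rot: [-0.002, 1.0, 0.0, 0.016]
force: [49.9, 6.2, 5.1]
width: 0.0244
```

```bash
cat > look.py <<'E'
from h import *
from plant import robot
import sys
d={}
for n in("wrist","scene"):
    c=robot.read_camera(n);d[n]=c
pickle.dump(d,open(f"c{sys.argv[1]}.pkl","wb"))
go([]);s=robot.get_state();print(s["moment"])
a=cv2.resize(d["wrist"]["image"][200:340,180:330],(450,420),interpolation=cv2.INTER_CUBIC)
b=cv2.resize(d["scene"]["image"][180:240,230:280],(350,420),interpolation=cv2.INTER_CUBIC)
cv2.imwrite(f"pics/w{sys.argv[1]}.png",np.hstack([a,b]))
E
python3 look.py 24
```

```text
t 39.47 tcp [0.4739 0.0362 0.0899] q [-1.700e-03  9.999e-01  5.000e-04  1.560e-02] F [50.1  7.3  4.5] w 0.0242
[ 1.29954199 -8.87397839  1.13881302]
```

View pics/w24.png

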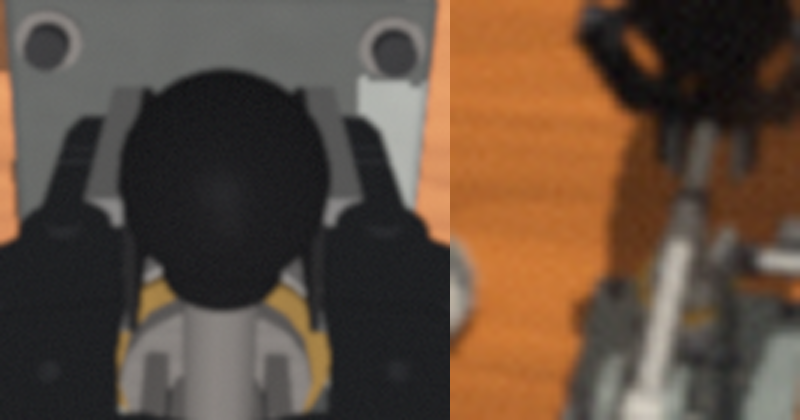

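```bash
python3 - <<'E'
import numpy as np
P=lambda th:(200*np.sin(np.radians(7-th)),125+200*np.cos(np.radians(7-th)))
def tab(t0,ths,x0=0,y0=0,z0=0):
    for t in ths:
        dx=P(t)[0]-P(t0)[0];dz=P(t)[1]-P(t0)[1];print(t,round(-dx+x0,1),round(-.008*dx+y0,1),round(-dz+z0,1))
tab(97,[97,96,94,91,88,85,81,77,73,69],-13);tab(69,[64,59,54,49,44,39,34,29,24,19])
E
```

```text
97 -13.0 0.0 0.0
96 -13.0 -0.0 -3.5
94 -13.3 -0.0 -10.5
91 -14.1 -0.0 -20.9
88 -15.5 -0.0 -31.3
85 -17.4 -0.0 -41.6
81 -20.7 -0.1 -55.1
77 -25.1 -0.1 -68.4
73 -30.3 -0.1 -81.3
69 -36.4 -0.2 -93.9
64 -8.9 -0.1 -15.0
59 -19.0 -0.2 -29.2
54 -30.3 -0.2 -42.5
49 -42.8 -0.3 -54.7
44 -56.2 -0.4 -65.8
39 -70.6 -0.6 -75.7
34 -85.8 -0.7 -84.3
29 -101.7 -0.8 -91.5
24 -118.1 -0.9 -97.4
19 -135.0 -1.1 -101.7
```

>>> jog_arm:
  slide:
    - [-6,0,0]
    - [-13,0,0]
    - [-13,0,-6]
    - [-13.5,0,-14]
    - [-14.5,0,-24]
    - [-16.5,0,-37]
    - [-20,0,-52]
    - [-25,0,-68]
    - [-30,0,-81]
    - [-36.4,0,-94]
  angular:
    - [0,0,0]
    - [0,0,0]
    - [0,0,0]
    - [0,0,0]
    - [0,0,0]
    - [0,0,0]
    - [0,0,0]
    - [0,0,0]
    - [0,0,0]
    - [0,0,0]
  grip: [255,255,255,255,255,255,255,255,255,255]

```text
time_s: 40.3
tcp_pos: [0.5053, 0.0357, 0.1809]
ee_rot: [-0.0, 1.0, -0.0, 0.01]
force: [51.6, 0.8, -25.8]
width: 0.0204
```

```bash
python3 look.py 25
```

```text
t 40.4 tcp [0.5052 0.0358 0.1811] q [-6.000e-04  9.999e-01  1.000e-04  1.000e-02] F [ 43.9   1.4 -22.2] w 0.0206
[ 0.23438494 -7.86629073  0.12676299]
```

View pics/w25.png

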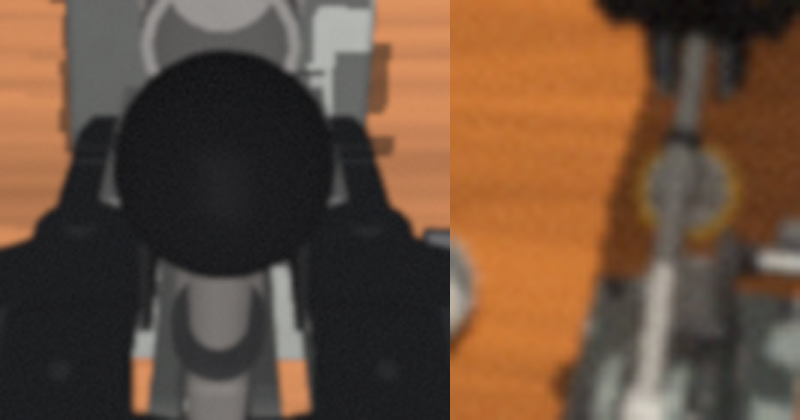

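>>> jog_arm:
  slide:
    - [0,0,0]
    - [0,0,0]
    - [0,0,0]
    - [0,0,0]
    - [0,0,0]
    - [0,0,0]
    - [0,0,0]
    - [0,0,0]
    - [0,0,0]
    - [0,0,0]
  angular:
    - [0,0,0]
    - [0,0,0]
    - [0,0,0]
    - [0,0,0]
    - [0,0,0]
    - [0,0,0]
    - [0,0,0]
    - [0,0,0]
    - [0,0,0]
    - [0,0,0]
  grip: [200,150,110,80,60,60,60,60,60,60]

```text
time_s: 41.23
tcp_pos: [0.4943, 0.0363, 0.1784]
ee_rot: [-0.001, 1.0, -0.0, 0.001]
force: [1.5, -1.7, 4.6]
width: 0.0649
```

```bash
python3 look.py 26; python3 -c "
import pickle,cv2
cv2.imwrite('pics/w26f.png',pickle.load(open('c26.pkl','rb'))['wrist']['image'])"
```

```text
t 41.33 tcp [0.4943 0.0363 0.1784] q [-7.e-04  1.e+00 -1.e-04  8.e-04] F [ 1.3 -1.7  4.1] w 0.0651
[-0.33358498 -0.1921195   0.03921636]
```

View pics/w26.png

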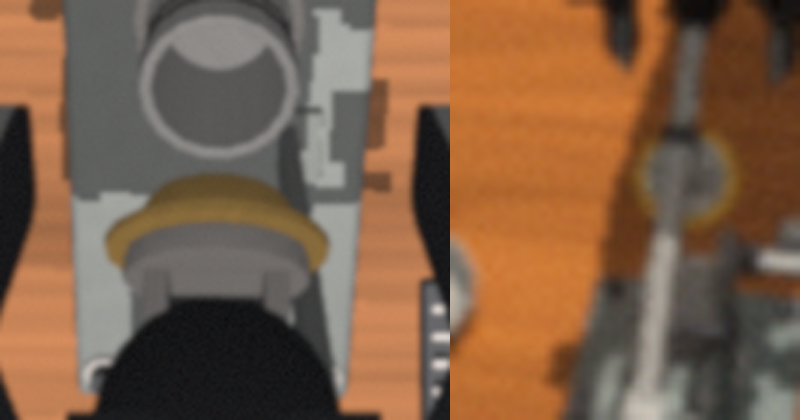

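View pics/w26f.png

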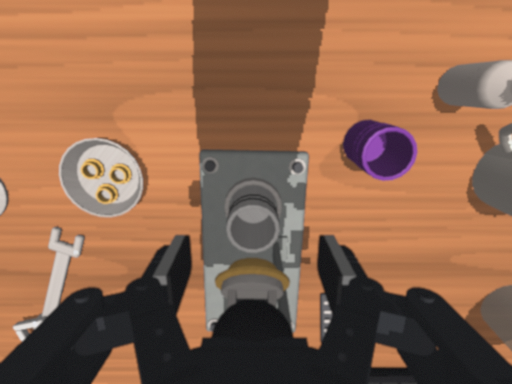

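>>> jog_arm:
  slide:
    - [-9,0,-11]
    - [-23,0,-26]
    - [-39,0,-39]
    - [-60,0,-53]
    - [-82,-1,-64]
    - [-105,-1,-72]
    - [-128,-1,-78]
    - [-153,-2,-82]
    - [-174,-2,-84]
    - [-186,-2,-86]
  angular:
    - [0,0,0]
    - [0,0,0]
    - [0,0,0]
    - [0,0,0]
    - [0,0,0]
    - [0,0,0]
    - [0,0,0]
    - [0,0,0]
    - [0,0,0]
    - [0,0,0]
  grip: [60,60,60,60,60,60,60,60,60,60]

```text
time_s: 42.17
tcp_pos: [0.6815, 0.0348, 0.263]
ee_rot: [-0.001, 1.0, 0.0, -0.0]
force: [0.5, 0.1, 0.0]
width: 0.0654
```

>>> jog_arm:
  slide:
    - [0,0,-2]
    - [-2,-0.5,-5]
    - [-4,-0.5,-10]
    - [-5,-0.5,-18]
    - [-5,-0.5,-26]
    - [-5,-0.5,-32]
    - [-5,-0.5,-37]
    - [-5,-0.5,-38]
    - [-5,-0.5,-38]
    - [-5,-0.5,-38]
  angular:
    - [0,0,0]
    - [0,0,0]
    - [0,0,0]
    - [0,0,0]
    - [0,0,0]
    - [0,0,0]
    - [0,0,0]
    - [0,0,0]
    - [0,0,0]
    - [0,0,0]
  grip: [60,60,60,60,60,60,60,60,60,60]

```text
time_s: 43.0
tcp_pos: [0.6851, 0.0341, 0.3024]
ee_rot: [-0.001, 1.0, -0.0, 0.001]
force: [-0.5, -0.8, -0.1]
width: 0.0654
```

```bash
python3 look.py 27; python3 -c "
import pickle,cv2
d=pickle.load(open('c27.pkl','rb'))
cv2.imwrite('pics/w27.png',cv2.hconcat([cv2.resize(d['wrist']['image'],(500,375)),cv2.resize(d['scene']['image'][150:225,220:280],(300,375),interpolation=2)]))"
```

```text
t 43.1 tcp [0.685  0.0342 0.3022] q [-7.e-04  1.e+00  0.e+00  4.e-04] F [-0.1  0.2  0.3] w 0.0653
[-0.01803279  0.04028193 -0.00243542]
```

View pics/w27.png

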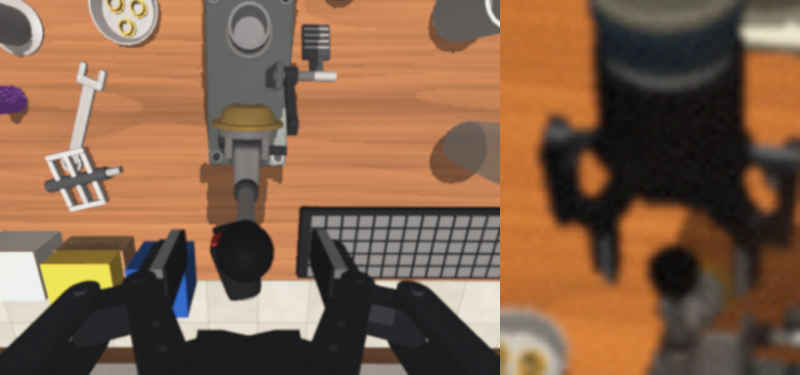

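>>> jog_arm:
  slide:
    - [0,-1.5,1]
    - [0,-1.5,2]
    - [0,-1.5,2]
    - [0,-1.5,2]
    - [0,-1.5,2]
    - [0,-1.5,2]
    - [0,-1.5,2]
    - [0,-1.5,2]
    - [0,-1.5,2]
    - [0,-1.5,2]
  angular:
    - [0,0,0]
    - [0,0,0]
    - [0,0,0]
    - [0,0,0]
    - [0,0,0]
    - [0,0,0]
    - [0,0,0]
    - [0,0,0]
    - [0,0,0]
    - [0,0,0]
  grip: [60,60,255,255,255,255,255,255,255,255]
  newtons: 110

```text
time_s: 43.93
tcp_pos: [0.6853, 0.0324, 0.3011]
ee_rot: [-0.001, 1.0, -0.0, 0.001]
force: [0.6, -3.5, 5.9]
width: 0.0254
```

```bash
python3 look.py 28
```

```text
t 44.03 tcp [0.6853 0.0324 0.3011] q [-7.0e-04  1.0e+00 -2.0e-04  1.2e-03] F [ 0.3 -2.2  5.8] w 0.0256
[-0.49487099  0.08814533 -0.00804287]
```

View pics/w28.png

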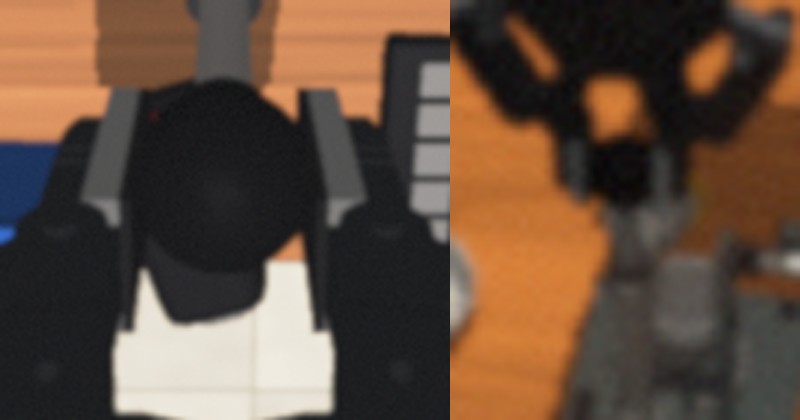

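>>> jog_arm:
  slide:
    - [3.5,0,-0.4]
    - [10.4,0.1,-1]
    - [17.4,0.2,-1.4]
    - [27.9,0.3,-1.5]
    - [38.3,0.5,-1]
    - [48.7,0.6,0]
    - [59.1,0.7,1.5]
    - [69.4,0.8,3.6]
    - [79.5,0.9,6.3]
    - [89.5,1,9.4]
  angular:
    - [0,0,0]
    - [0,0,0]
    - [0,0,0]
    - [0,0,0]
    - [0,0,0]
    - [0,0,0]
    - [0,0,0]
    - [0,0,0]
    - [0,0,0]
    - [0,0,0]
  grip: [255,255,255,255,255,255,255,255,255,255]

```text
time_s: 44.87
tcp_pos: [0.5965, 0.0338, 0.2917]
ee_rot: [-0.001, 1.0, 0.0, 0.003]
force: [4.7, 0.2, 4.4]
width: 0.0257
```

>>> jog_arm:
  slide:
    - [9.8,0.2,3.7]
    - [19.4,0.4,7.8]
    - [28.8,0.5,12.5]
    - [37.9,0.6,17.7]
    - [46.7,0.7,23.3]
    - [55.2,0.8,29.4]
    - [63.4,0.9,35.9]
    - [71.3,1,42.8]
    - [78.8,1,50.2]
    - [85.8,1,57.9]
  angular:
    - [0,0,0]
    - [0,0,0]
    - [0,0,0]
    - [0,0,0]
    - [0,0,0]
    - [0,0,0]
    - [0,0,0]
    - [0,0,0]
    - [0,0,0]
    - [0,0,0]
  grip: [255,255,255,255,255,255,255,255,255,255]

```text
time_s: 45.7
tcp_pos: [0.5128, 0.0354, 0.2326]
ee_rot: [-0.001, 1.0, 0.001, 0.004]
force: [18.3, 3.4, -7.9]
width: 0.0253
```

```bash
python3 look.py 29
```

```text
t 45.8 tcp [0.5083 0.0352 0.2325] q [-1.e-03  1.e+00  7.e-04 -4.e-04] F [-31.1   5.1  35.7] w 0.0255
[1.51213431 5.62034726 0.65272706]
```

View pics/w29.png

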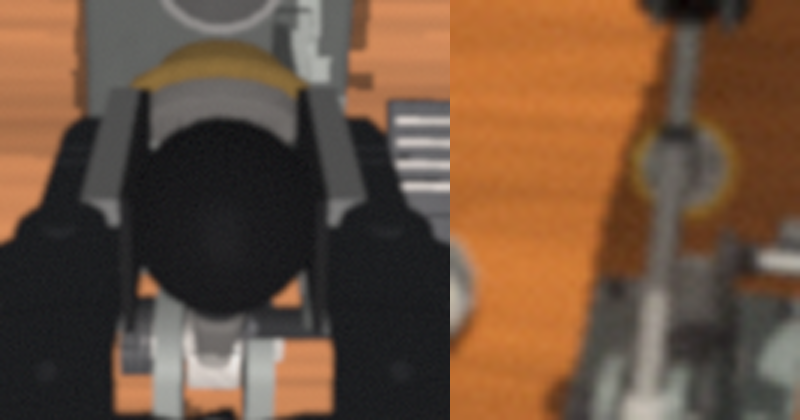

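>>> jog_arm:
  slide:
    - [0,0,0]
    - [0,0,0]
    - [0,0,0]
    - [0,0,0]
    - [0,0,0]
    - [0,0,0]
    - [0,0,0]
    - [0,0,0]
    - [0,0,0]
    - [0,0,0]
  angular:
    - [0,0,0]
    - [0,0,0]
    - [0,0,0]
    - [0,0,0]
    - [0,0,0]
    - [0,0,0]
    - [0,0,0]
    - [0,0,0]
    - [0,0,0]
    - [0,0,0]
  grip: [255,255,255,255,255,255,255,255,255,255]

```text
time_s: 46.63
tcp_pos: [0.5074, 0.0355, 0.2346]
ee_rot: [-0.002, 1.0, 0.001, -0.0]
force: [-16.4, 0.1, 21.6]
width: 0.0257
```

```bash
python3 look.py 30
```

```text
t 46.73 tcp [0.5074 0.0355 0.2346] q [-2.e-03  1.e+00  8.e-04 -2.e-04] F [-17.9  -0.1  21.2] w 0.0257
[1.27684832 3.31318914 1.35444531]
```

>>> jog_arm:
  slide:
    - [2,0,0.5]
    - [5,0,1.5]
    - [8.5,0.2,5.6]
    - [11.7,0.2,9.7]
    - [14.8,0.3,13.9]
    - [17.9,0.3,18.1]
    - [20.8,0.3,22.4]
    - [23.7,0.4,26.8]
    - [26.3,0.4,31.3]
    - [29,0.4,35.8]
  angular:
    - [0,0,0]
    - [0,0,0]
    - [0,0,0]
    - [0,0,0]
    - [0,0,0]
    - [0,0,0]
    - [0,0,0]
    - [0,0,0]
    - [0,0,0]
    - [0,0,0]
  grip: [255,255,255,255,255,255,255,255,255,255]

```text
time_s: 47.57
tcp_pos: [0.4751, 0.0357, 0.1976]
ee_rot: [-0.001, 1.0, 0.0, -0.004]
force: [-65.9, 0.9, 50.6]
width: 0.0233
```

```bash
python3 look.py 31
```

```text
t 47.67 tcp [0.4676 0.0358 0.1964] q [-0.0011  0.9999  0.     -0.0111] F [-67.7   0.6  39.6] w 0.0107
[-0.03349976 11.53449959 -0.15843547]
```

View pics/w31.png

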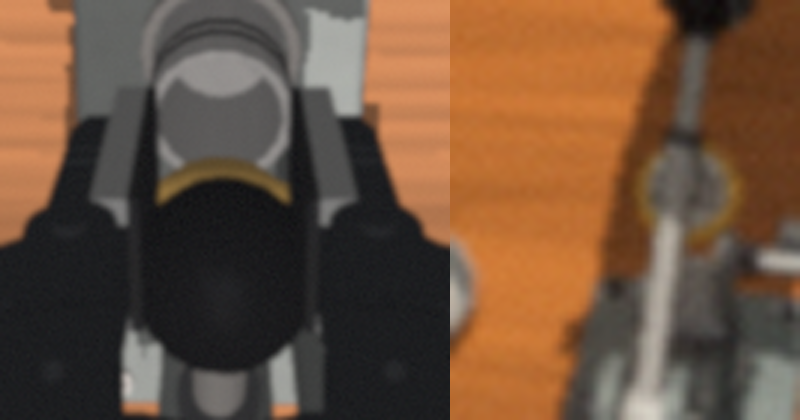

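>>> jog_arm:
  slide:
    - [0,0,0]
    - [0,0,0]
    - [0,0,0]
    - [-2,0,0]
    - [-5,0,0]
    - [-8,0,0]
    - [-8,0,0]
    - [-8,0,0]
    - [-8,0,0]
    - [-8,0,0]
  angular:
    - [0,0,0]
    - [0,0,0]
    - [0,0,0]
    - [0,0,0]
    - [0,0,0]
    - [0,0,0]
    - [0,0,0]
    - [0,0,0]
    - [0,0,0]
    - [0,0,0]
  grip: [200,150,110,90,90,90,90,90,90,90]
  newtons: 30

```text
time_s: 48.5
tcp_pos: [0.489, 0.0347, 0.1971]
ee_rot: [-0.001, 1.0, -0.0, 0.001]
force: [0.2, -0.1, 0.5]
width: 0.055
```

```bash
python3 look.py 32;python3 -c "
import pickle,cv2
d=pickle.load(open('c32.pkl','rb'))
cv2.imwrite('pics/w32.png',cv2.hconcat([cv2.resize(d['wrist']['image'],(500,375)),cv2.resize(d['scene']['image'][150:225,220:280],(300,375),interpolation=2)]))"
```

```text
t 48.6 tcp [0.489  0.0347 0.1972] q [-7.e-04  1.e+00 -0.e+00  8.e-04] F [ 0.1 -0.2  0.2] w 0.0553
[-0.01730498  0.01140566  0.00645635]
```

View pics/w32.png

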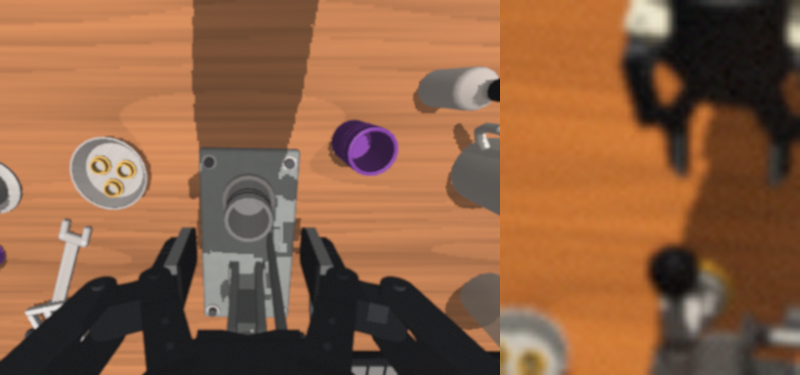

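>>> jog_arm:
  slide:
    - [-3,0,-35]
    - [-20,-0.5,-70]
    - [-50,-1,-100]
    - [-88,-1,-104]
    - [-126,-2,-104]
    - [-160,-2,-104]
    - [-184,-2,-104]
    - [-196,-2,-104]
    - [-197,-2,-104]
    - [-197,-2,-104]
  angular:
    - [0,0,0]
    - [0,0,0]
    - [0,0,0]
    - [0,0,0]
    - [0,0,0]
    - [0,0,0]
    - [0,0,0]
    - [0,0,0]
    - [0,0,0]
    - [0,0,0]
  grip: [60,60,60,60,60,60,60,60,60,60]
  newtons: 60

```text
time_s: 49.43
tcp_pos: [0.6861, 0.033, 0.3004]
ee_rot: [-0.001, 1.0, 0.0, 0.0]
force: [-0.7, -0.6, -0.5]
width: 0.0653
```

```bash
python3 - <<'E'
from h import *
from plant import robot
go([(.6855,.0325,.300)])
c=robot.read_camera("wrist");a=cv2.resize(c["image"],(500,375))
c=robot.read_camera("scene");cv2.imwrite("pics/w33.png",cv2.hconcat([a,cv2.resize(c['image'][150:225,220:280],(300,375),interpolation=2)]))
E
```

```text
t 49.43 tcp [0.6861 0.033  0.3004] q [-8.e-04  1.e+00  0.e+00  0.e+00] F [-0.7 -0.6 -0.5] w 0.0653
[ 0.6 -0.5  0.4] [0.   0.   0.09]
```

View pics/w33.png

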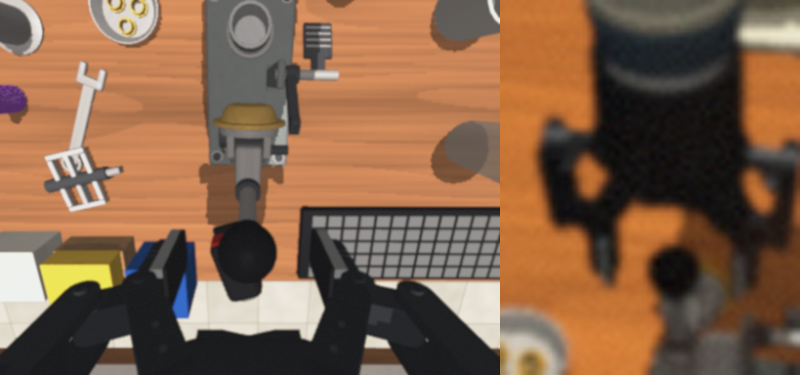

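>>> jog_arm:
  slide:
    - [0,-0.5,0]
    - [0,-0.5,0]
    - [0,-0.5,0]
    - [0,-0.5,0]
    - [0,-0.5,0]
    - [0,-0.5,0]
    - [0,-0.5,0]
    - [3.5,-0.5,-0.4]
    - [10.4,-0.5,-1]
    - [17.4,-0.4,-1.4]
  angular:
    - [0,0,0]
    - [0,0,0]
    - [0,0,0]
    - [0,0,0]
    - [0,0,0]
    - [0,0,0]
    - [0,0,0]
    - [0,0,0]
    - [0,0,0]
    - [0,0,0]
  grip: [255,255,255,255,255,255,255,255,255,255]
  newtons: 60

```text
time_s: 50.37
tcp_pos: [0.6694, 0.0326, 0.3041]
ee_rot: [-0.001, 1.0, -0.0, 0.003]
force: [4.4, -0.1, 5.7]
width: 0.0266
```

>>> jog_arm:
  slide:
    - [10.5,0.1,-0.1]
    - [20.9,0.2,0.4]
    - [31.3,0.3,1.4]
    - [41.7,0.4,2.9]
    - [52,0.5,5]
    - [62.1,0.6,7.7]
    - [72.1,0.7,10.8]
    - [81.9,0.8,14.5]
    - [91.5,0.9,18.6]
    - [100.9,1,23.3]
  angular:
    - [0,0,0]
    - [0,0,0]
    - [0,0,0]
    - [0,0,0]
    - [0,0,0]
    - [0,0,0]
    - [0,0,0]
    - [0,0,0]
    - [0,0,0]
    - [0,0,0]
  grip: [255,255,255,255,255,255,255,255,255,255]

```text
time_s: 51.2
tcp_pos: [0.5681, 0.0342, 0.2806]
ee_rot: [-0.001, 1.0, 0.001, 0.003]
force: [3.3, 4.1, 4.2]
width: 0.0271
```

```bash
sed -i 's/for n in("wrist","scene")/for n in sys.argv[2:]/; s/^b=.*/b=a[:,:350]/' look.py; python3 look.py 34 wrist
```

```text
t 51.25 tcp [0.5665 0.0343 0.2798] q [-1.1e-03  1.0e+00  6.0e-04  2.0e-03] F [4.8 2.8 3.5] w 0.0268
[ 0.63463543 -1.10813562  0.06813627]
```

View pics/w34.png

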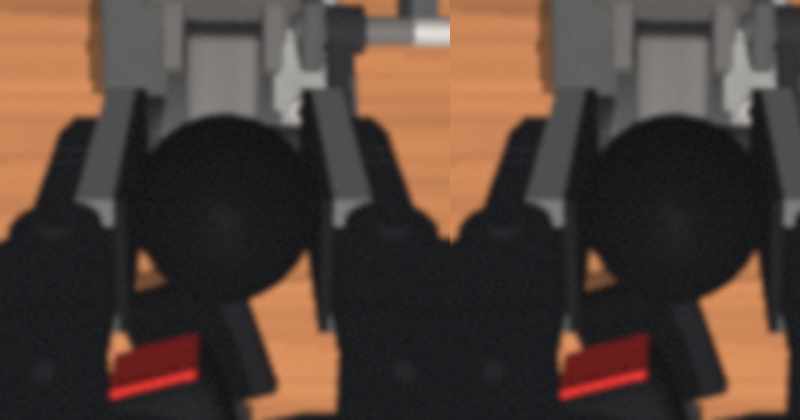

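>>> jog_arm:
  slide:
    - [9.1,0.1,5.2]
    - [17.9,0.2,10.8]
    - [26.4,0.3,16.9]
    - [34.6,0.4,23.4]
    - [42.5,0.5,30.3]
    - [50,0.6,37.7]
    - [57,0.6,45.4]
    - [63.7,0.7,53.5]
    - [69.9,0.8,61.9]
    - [75.7,0.8,70.6]
  angular:
    - [0,0,0]
    - [0,0,0]
    - [0,0,0]
    - [0,0,0]
    - [0,0,0]
    - [0,0,0]
    - [0,0,0]
    - [0,0,0]
    - [0,0,0]
    - [0,0,0]
  grip: [255,255,255,255,255,255,255,255,255,255]

```text
time_s: 52.08
tcp_pos: [0.4923, 0.0354, 0.2096]
ee_rot: [-0.001, 1.0, 0.001, 0.002]
force: [0.3, 8.8, 6.4]
width: 0.0272
```

```bash
python3 look.py 35 wrist
```

```text
t 52.13 tcp [0.4912 0.0355 0.208 ] q [-0.0012  1.      0.0013  0.0012] F [3.8 6.7 2.9] w 0.027
[ 1.36389583 -0.88756353  0.00684529]
```

View pics/w35.png

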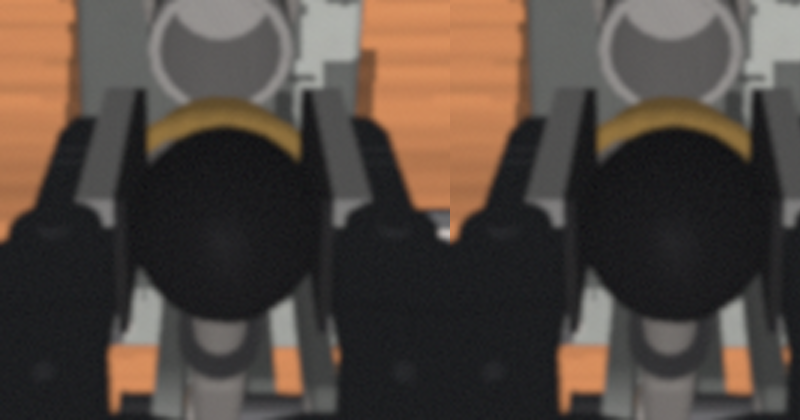

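>>> jog_arm:
  slide:
    - [5.2,0.5,8.3]
    - [11.2,1,18.9]
    - [16.5,1.5,29.9]
    - [21.1,1.5,41.3]
    - [25.1,1.5,52.8]
    - [27.9,1.5,62.9]
    - [30.1,1.5,73.1]
    - [31.6,1.5,81.7]
    - [32.3,1.5,86.9]
    - [32.7,1.5,90.4]
  angular:
    - [0,0,0]
    - [0,0,0]
    - [0,0,0]
    - [0,0,0]
    - [0,0,0]
    - [0,0,0]
    - [0,0,0]
    - [0,0,0]
    - [0,0,0]
    - [0,0,0]
  grip: [255,255,255,255,255,255,255,255,255,255]

```text
time_s: 52.97
tcp_pos: [0.4619, 0.0362, 0.1192]
ee_rot: [-0.001, 1.0, 0.001, 0.004]
force: [6.3, 4.5, 8.2]
width: 0.0271
```

```bash
python3 look.py 36 wrist
```

```text
t 53.02 tcp [0.4618 0.0362 0.1188] q [-1.4e-03  1.0e+00  7.0e-04  3.4e-03] F [6.9 3.9 5.9] w 0.027
[ 0.89096671 -1.61707339  0.68724163]
```

View pics/w36.png

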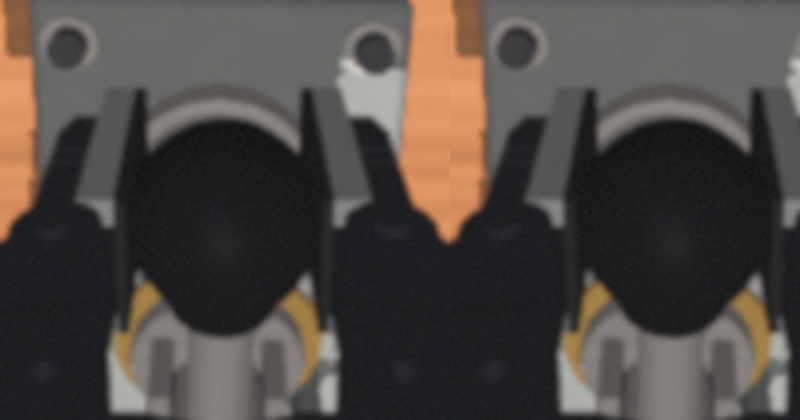

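>>> jog_arm:
  slide:
    - [-0.5,0.5,3]
    - [-1,0.5,6]
    - [-1,0.5,9]
    - [-1,0.5,12]
    - [-1,0.5,14]
    - [-0.5,0.5,16]
    - [-0.5,0.5,18]
    - [-0.5,0.5,19.5]
    - [-0.5,0.5,21]
    - [-0.5,0.5,21]
  angular:
    - [0,0,0]
    - [0,0,0]
    - [0,0,0]
    - [0,0,0]
    - [0,0,0]
    - [0,0,0]
    - [0,0,0]
    - [0,0,0]
    - [0,0,0]
    - [0,0,0]
  grip: [255,255,255,255,255,255,255,255,255,255]

```text
time_s: 53.85
tcp_pos: [0.4597, 0.0362, 0.0976]
ee_rot: [-0.001, 1.0, 0.0, 0.001]
force: [-3.5, 0.9, 7.3]
width: 0.0268
```

```bash
python3 look.py 37 wrist
```

```text
t 53.9 tcp [0.4597 0.0362 0.0977] q [-1.1e-03  1.0e+00 -0.0e+00  6.0e-04] F [-4.3  0.6  7.6] w 0.0271
[0.14660603 0.54786455 0.49620487]
```

View pics/w37.png

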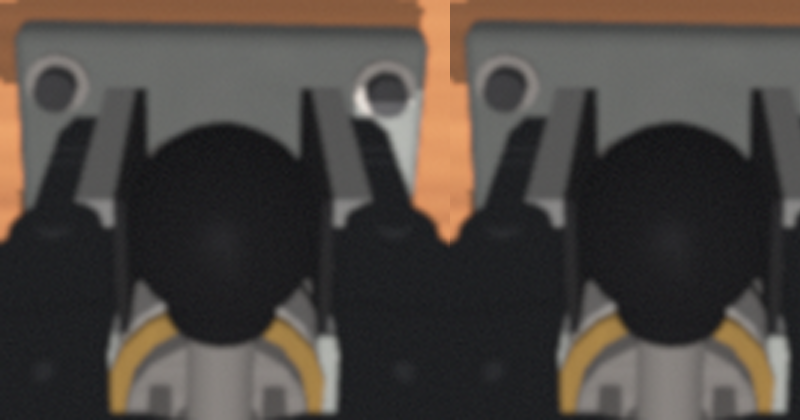

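>>> jog_arm:
  slide:
    - [0.3,0,0.5]
    - [0.6,0,1]
    - [0.7,0,1.5]
    - [0.7,0,2]
    - [0.7,0,2.5]
    - [0.7,0,3]
    - [0.7,0,3.5]
    - [0.7,0,4]
    - [0.7,0,4]
    - [0.7,0,4]
  angular:
    - [0,0,0]
    - [0,0,0]
    - [0,0,0]
    - [0,0,0]
    - [0,0,0]
    - [0,0,0]
    - [0,0,0]
    - [0,0,0]
    - [0,0,0]
    - [0,0,0]
  grip: [255,255,255,255,255,255,255,255,255,255]
  newtons: 70

```text
time_s: 54.73
tcp_pos: [0.4596, 0.0362, 0.094]
ee_rot: [-0.001, 1.0, -0.0, 0.001]
force: [-2.7, 1.6, 7.4]
width: 0.0273
```

>>> jog_arm:
  slide:
    - [0.3,0,0.5]
    - [0.5,0,1]
    - [0.5,0,1.5]
    - [0.5,0,2]
    - [0.5,0,2.5]
    - [0.5,0,3]
    - [0.5,0,3]
    - [0.5,0,3]
    - [0.5,0,3]
    - [0.5,0,3]
  angular:
    - [0,0,0]
    - [0,0,0]
    - [0,0,0]
    - [0,0,0]
    - [0,0,0]
    - [0,0,0]
    - [0,0,0]
    - [0,0,0]
    - [0,0,0]
    - [0,0,0]
  grip: [255,255,255,255,255,255,255,255,255,255]

```text
time_s: 55.57
tcp_pos: [0.4597, 0.0362, 0.0918]
ee_rot: [-0.001, 1.0, -0.0, 0.002]
force: [-3.9, 1.5, 14.7]
width: 0.027
```

>>> jog_arm:
  slide:
    - [0.3,0,0.3]
    - [0.3,0,0.6]
    - [0.3,0,0.6]
    - [0.3,0,0.6]
    - [0.3,0,0.6]
    - [0.3,0,0.6]
    - [0.3,0,0.6]
    - [0.3,0,0.6]
    - [0.3,0,0.6]
    - [0.3,0,0.6]
  angular:
    - [0,0,0]
    - [0,0,0]
    - [0,0,0]
    - [0,0,0]
    - [0,0,0]
    - [0,0,0]
    - [0,0,0]
    - [0,0,0]
    - [0,0,0]
    - [0,0,0]
  grip: [255,255,255,255,255,255,255,255,255,255]

```text
time_s: 56.4
tcp_pos: [0.4597, 0.0362, 0.0916]
ee_rot: [-0.001, 1.0, -0.0, 0.003]
force: [-3.4, 0.8, 19.7]
width: 0.0265
```

```bash
python3 look.py 38 wrist scene top; python3 -c "
import pickle,cv2
d=pickle.load(open('c38.pkl','rb'))
cv2.imwrite('pics/w38.png',cv2.hconcat([cv2.resize(d['wrist']['image'][180:340,170:340],(425,400),interpolation=2),cv2.resize(d['scene']['image'][180:250,230:290],(343,400),interpolation=2)]))
cv2.imwrite('pics/s38.png',d['scene']['image'])"
```

```text
t 56.55 tcp [0.4597 0.0362 0.0916] q [-1.2e-03  1.0e+00 -1.0e-04  2.7e-03] F [-4.3  0.6 20. ] w 0.0269
[0.21036727 0.43221682 0.45881809]
```

View pics/w38.png

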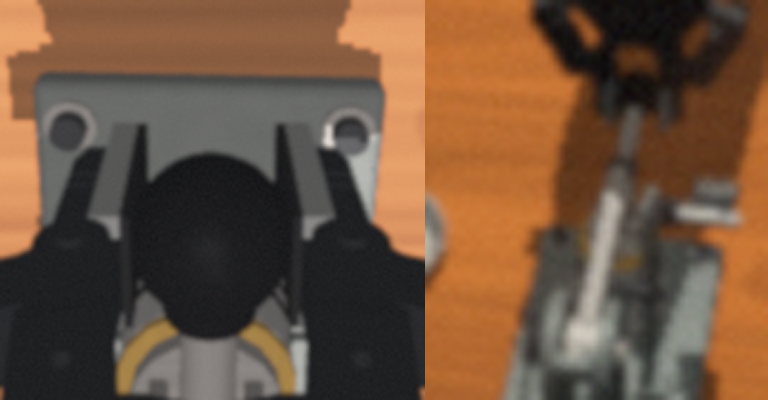

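View pics/s38.png

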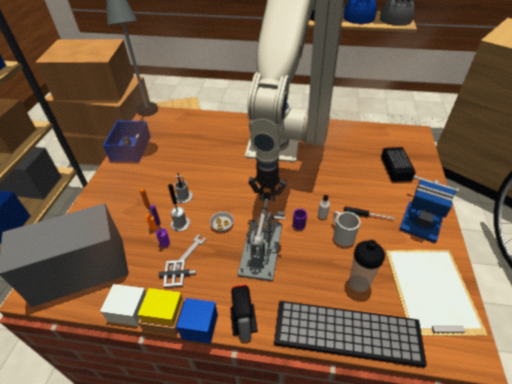

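>>> jog_arm:
  slide:
    - [0,0,-0.2]
    - [0,0,-0.3]
    - [0,0,-0.3]
    - [0,0,-0.3]
    - [0,0,-0.3]
    - [0,0,-0.3]
    - [0,0,-0.3]
    - [0,0,-0.3]
    - [0,0,-0.3]
    - [0,0,-0.3]
  angular:
    - [0,0,0]
    - [0,0,0]
    - [0,0,0]
    - [0,0,0]
    - [0,0,0]
    - [0,0,0]
    - [0,0,0]
    - [0,0,0]
    - [0,0,0]
    - [0,0,0]
  grip: [255,255,255,255,255,255,255,255,255,255]

```text
time_s: 57.38
tcp_pos: [0.4597, 0.0362, 0.0917]
ee_rot: [-0.001, 1.0, -0.0, 0.003]
force: [-2.9, 2.1, 15.7]
width: 0.0273
```

```bash
python3 - <<'E'
from plant import robot
s=robot.get_state();print(s["force"],s["width"],s["time_s"]);print(robot.hand_in())
E
```

```text
[-2.90147636  2.08799879 15.74123618] 0.02734196753339612 57.3833
the job is handed in; nothing more can be done
None
```

I handed the job in at 57.4 s, with the lever level, the gripper holding the knob and about 16 N pressing down. The last knob force read 15.7 N (firm is 12 to 20 N).

- **Brush:** I scrubbed the can down to its floor four times. Force readings showed contact at each sampled bottom: 6, 16, 7 and 27 N. The brush went back to the mouth between strokes. It stands in its own pot again, and the picture after release confirms this.
- **Catch:** I pushed the paddle down to its end stop, where it pushed back with 25 N. The pictures afterwards match the fully-off slope.
- **Lever:** The knob slipped out of the grip twice, and each time the lever sprang back to parked.
    - On the first try I let it back up under control.
    - On the second it escaped by itself.
    - While the knob was slipping, sideways forces at the gripper reached about 50 N on the first try and 78 N on the second. If the fingers count towards the 40 N limit on the arm and gripper's body, that limit was passed.
    - The third pull held.
- **Last checks:** I worked out the ball's height from the wrist picture as 122 mm, against 125 mm for level. The stop was hard, with no further movement under extra push, which fits the flange sitting on the rim. I had no direct view of the rim to confirm it.
- **Disagreements:** In the pictures the fingertips ended about 30 mm farther back than the description says, so I worked from the pictures. The grip width also read about 3 mm under the true size.
- **Other items:** No other item looks moved in the last scene picture.

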